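# Feed a sample carrier round the guide bend into the reader dock

### The job

Take the blue-capped sample carrier, set it down upright on the blue patch at the open mouth of the metal guide, then slide it along the deck between the rails, round the bend, and into the dock until it has pushed the orange shuttle fully home; let go and leave it standing there. The guide is delicate and not exactly where it should be, so feel your way: never press on it with more than 15 N, never lift the carrier over the rails, and do not topple it or disturb the other things on the bench.

Things in the scene. Friction and masses are not known exactly. Their poses are not given: they have to be found in the camera images.
- carrier: Sample carrier with the BLUE cap: a grey puck, diameter 50, height 24, carrying a fixed upright amber vial, diameter 22, from 24 to 70 above the underside, and a blue cap, diameter 25, from 70 to 86. About 0.2 kg, grip the vial from above about 47 above the underside. Origin: centre of its underside, z up. Starts on a blue mat 2 thick, near two look-alikes.
- guide: Guide frame: origin under the deck centre, z up, same pose as the deck; a dark foot plate 50 square, 21 high, at (90,-110). Rails, disc, funnel and dock are ONE rigid unit clamped in slots and sit OFF nominal by an unknown amount: up to 11 along the deck diagonal (1,-1), either way, and turned up to 0.03 rad about the origin. This pose does not show it: feel or look for the true channel. It does not give.
- deck: Fixed grey deck plate 280 (x) by 300 (y), 10 thick, origin at the centre of its underside. On it, aluminium rails 8 thick, tops 30.5 above the bench, form a channel 53 wide (1.5 clear each side of the puck). Nominal path of the carrier's centre, guide frame: (-85,-120) along +y to (-85,5), quarter circle of radius 80 about (-5,5) to (-5,85), along +x to (70,85).
- mouth (a point): Centre of the blue patch on the deck top, before the channel's open mouth: guide frame (-85,-120,10). The mouth is a nominal funnel from 87 wide at y = -107 to 53 wide at y = -65; from there the channel is 53 wide. Axes as the guide's. The patch is fixed to the deck.
- bend (a point): Nominal middle of the bend, on the deck top, on the path's centre line: guide frame (-61.6, 61.6, 10). Inside the bend is a disc of radius 53.5 about (-5, 5), outside it a curved rail of radius 106.5. Both are shifted with the rails.
- home (a point): Nominal place of the carrier's underside centre when home in the dock: guide frame (70, 85, 10), over a green stripe. The true place is shifted with the rails, by up to about 15.
- shuttle (a joint): Travel in m of the orange shuttle (14 long, 44 wide, top 29 above the bench) that closes the end of the channel: slides along the guide's +x, 0 = out, 0.012 = fully home at its hard stop (there its face is nominally at guide x = 95). Starts anywhere from 0 to 0.004. Takes about 3 N to slide, no spring: it stays where it is left. Counts as part of the guide for forces.
- carrier_red: Same carrier with a RED cap; leave it alone. Origin: centre of its underside.
- carrier_white: Same carrier with a WHITE cap; leave it alone. Origin: centre of its underside.
- reagent_a: Clear bottle with blue cap, diameter 70, height 150; leave alone. Origin: centre of its underside.
- reagent_b: Bottle with red cap, diameter 60, height 120; leave alone. Origin: centre of its underside.
- beaker: Glass beaker, diameter 70, height 80; leave alone. Origin: centre of its underside.
- driver: Screwdriver about 160 long lying on the bench, red handle; leave alone. Origin: about its middle, on the bench.
There are look-alikes about, which are no part of the job. Leave any yellow look-alike of the carrier alone.

How it is judged:
On the way, in this order (a step that is already met when the one before it is completed fails the run):
1. the carrier stands on the deck in the guide's mouth (z of carrier in the frame of guide below 0.016 m and horizontal distance between carrier and mouth below 0.03 m and angle between carrier's own z axis and vertical below 0.15 rad), for 0.1 s.
2. the carrier is on the deck in the middle of the bend (z of carrier in the frame of guide below 0.016 m and horizontal distance between carrier and bend below 0.025 m), for 0.1 s.
At the end, for the whole second after the job is handed in: The orange shuttle is home (travel over 10 of 12 mm), the blue-capped carrier stands upright (within 0.08 rad) on the deck in the dock, its centre within 20 mm of the nominal home site, at rest and released (value of joint shuttle above 0.01 m and horizontal distance between carrier and home below 0.02 m and z of carrier in the frame of guide between 0.006 and 0.016 m and angle between carrier's own z axis and vertical below 0.08 rad and linear speed of carrier below 0.01 m/s); the robot touches nothing.
It fails at once if the carrier is pressed on the guide (rails, disc, shuttle) with more than 15 N (contact force between carrier and guide above 15 N).
It fails at once if the gripper or arm presses on the guide with more than 15 N (contact force between any of the fingers, the arm and guide above 15 N).
It fails at once if the carrier is lifted more than 12 mm off the deck beyond the entry lane (over the rails or out of the channel) (z of carrier in the frame of guide above 0.022 m and y of carrier in the frame of guide between 0 and 0.15 m and x of carrier in the frame of guide between -0.14 and 0.14 m).
It fails at once if the carrier is toppled (tilted over 0.5 rad) (angle between carrier's own z axis and vertical above 0.5 rad).
It fails at once if a bystander is disturbed (moved over 20 mm) (distance of any of carrier_red, carrier_white, reagent_a, reagent_b, beaker, driver from where it was at the start of the episode above 0.02 m).
It also fails if it takes over 72 s, if anything falls off the work surface, if the arm or the gripper's body presses on something with over 40 N, if the wrist force passes 120 N, or if a joint passes its speed limit or range.

### The arm

A 7-joint arm with a two-finger parallel gripper is mounted at the origin on the work surface. World frame = base frame: x ahead of the robot, y to its left, z up, the work surface at z = 0. Lengths are in m, angles in rad, forces in N, time in s.
With the tool pointing down it reaches from about 0.425 to 0.975 m from the base axis. Payload 16.7 kg.
Tool frame: the origin (TCP) lies on the centre line of the jaws, within the pads' length; the fingertips stand 8 mm ahead of it and the grasp point (between the pads) lies 11 mm behind it; z points along the fingers, y is the direction in which the jaws open and shut (so a half turn about z gives the same grasp; the last joint's range is limited). The gripper opens to 85 mm and grips with 20 to 120 N. Pads are 22 mm wide; open, the fingers measure 114 mm over their backs; the gripper's body (76 mm by 85 mm) begins 54 mm behind the grasp point. The pads swing forward as they close: fully open they stand 13 mm farther back than shut.
Start: joints at [-1.343, 0.426, 0.074, 1.606, -0.034, 1.111, -0.067], TCP at [0.248, 0.628, 0.239] pointing down, gripper open.
Joint ranges: [-2.85, 2.85], [-0.5, 2.14], [-1.23, 1.37], [0.21, 2.46], [-1.02, 4.16], [0.16, 2.05], [-2.73, 2.73]. Speed limits (rad/s): [1.89, 1.89, 2.39, 2.39, 3.01, 3.01, 3.01].

### API

Orientations are given as [roll, pitch, yaw] about the fixed x, y, z axes, in that order (R = Rz(yaw) Ry(pitch) Rx(roll)).
In Python, from cell import arm gives the robot as it stands.
- The arm moves only by the tool play_rows, never from a script. Its argument "steps" is a list of rows, each a list of 7 numbers: the turn, a rotation vector about the tool's x, y, z in rad, then the shift along the tool's x, y, z in m, then the opening in per cent of the stroke, from 0 (shut) to 100 (fully open). A call has 1 to 8 rows; each row is the pose to reach, as a shift and turn from the pose commanded when the call began, along the tool's axes at that moment; what a row does not reach only later rows make up. A row lasts 1/10 s, in which the tool goes at most 50 mm and 8.59 degrees, less where a joint would pass 70% of its speed; a pose out of reach is approached as far as the arm can. A call with a gripper value outside its range is refused whole. The fingers move at their own pace and stop on an object; "force" is the grip in N (left out, the last holds). Time passes only in rows, so rows that repeat a pose let the fingers close. It gives the time, the measured TCP pose, the force and the opening at its end, in the units of the state.
- arm.get_state(): the state, without advancing time (a new reading comes with each control period).
- arm.read_camera(name): name is "side" or "top"; returns (picture, depth): 420x560x3 uint8, red, green, blue; 420x560 float32, m along the optical axis (not along the pixel's ray), 0 where there is no reading.
- arm.camera_params(name): a dict with "intrinsics" (3x3 intrinsics, pixels), "rvec" (rotation vector, rad) and "tvec" (3), from world to camera coordinates, as OpenCV has them. Camera axes: x right, y down, z forward; pixel columns grow to the right and rows downward; lengths in m; the calibration is good to about 2 mm. A picture is of the moment at which its call begins. camera_params takes no time and is no camera call.
- arm.finish_job(): hands the job in, once; it reports no verdict.
Trained networks look in the newest picture that a camera, given by its name, has taken for a name from the list of things; names that differ only in an ending like _2 or _b are one class to them, and where a whole thing is asked for, a point or a joint stands for the part that bears it (a point fixed in the world has none). Each returns a list of dicts, best first, with "p" (0 to 1); they miss things now and then, are a little off and sometimes report something else, mostly with a low value. They report only what shows in the picture. A call takes as long as a camera call. They do not tell look-alikes from the thing itself.
- arm.spot_in(camera, name): "box" ([left, top, right, bottom] in pixels, round what is visible of it).
- arm.trace(camera, name): "region" (420x560 bool, what is visible of it) and "box" ([left, top, right, bottom] in pixels, round what is visible of it).
- arm.landmark_of(camera, name): "point" ([row, column] in pixels: a listed point, or the origin of a listed thing).
The state is a dict: "clock": time; "joint_pos": joint angles; "qvel": joint speeds; "joint_torque": joint torques, N m; "tool_pos": TCP position; "tcp_rot": TCP orientation; "ft_force": force on the tool from outside, world axes, zero at the start; "wrist_torque": the same for the moment, N m; "finger_gap": finger opening in m.
Only numpy, scipy, OpenCV 4.12 (cv2) and the standard library are available. Lean on these libraries where they do the work, as an engineer would, in place of code of your own. Each camera call takes 0.05 s, during which the arm holds its last target.

## Working session

There is one attempt and no reset: what is moved stays moved. The work goes in short steps, Python scripts to look and compute and a tool call to move; the robot and the scene stay as the last step left them, time stands still between calls to the robot, and variables do not carry over. Pictures are saved under pics/ and viewed, and the job is handed in when it is done.

Besides the shell and the picture viewer there is one more tool, called after "Request:" by a JSON object that holds its "name" and its "arguments". play_rows: Moves the arm, as the interface text tells. Its arguments: {"type":"object","properties":{"steps":{"type":"array","items":{"type":"array","items":{"type":"number"}}},"force":{"type":"number"}},"required":["steps"]}

```bash
ls; mkdir -p pics; python3 - <<'E'
from cell import arm
import cv2,numpy as np
s=arm.get_state()
for k,v in s.items(): print(k,v)
for n in("side","top"):
    im,d=arm.read_camera(n); cv2.imwrite(f"pics/{n}0.png",im[:,:,::-1]); np.savez(f"pics/{n}0.npz",im=im,d=d)
    p=arm.camera_params(n); print(n,p)
E
```

```text
pics
clock 0.0
joint_pos [-1.34348139  0.42673513  0.07383865  1.60663529 -0.03409521  1.11079264
 -0.06709796]
qvel [-9.45988064e-04  1.95482449e-04  7.25676089e-05 -6.62656568e-04
 -1.31353203e-03 -1.18618358e-05  4.02585124e-04]
joint_torque [-5.98713996e-06 -9.49827147e+01  3.76070693e+00 -4.63519049e+01
  1.92740938e-02  1.00340164e-02  2.53519318e-05]
tool_pos [0.24824414 0.62725199 0.23859566]
tcp_rot [-3.14028485e+00  9.67754154e-05  2.76476057e+00]
ft_force [-0.05612477  0.57133886 -0.01777591]
wrist_torque [ 0.07692044  0.00475615 -0.00683038]
finger_gap 0.08538808055982718
side {'intrinsics': array([[437.60575317,   0.        , 278.41297672],
       [  0.        , 437.60575317, 213.50931869],
       [  0.        ,   0.        ,   1.        ]]), 'rvec': array([ 2.09848617, -0.41735122,  0.25856025]), 'tvec': array([-0.49607508,  0.17505074,  0.90773506])}
top {'intrinsics': array([[399.26284408,   0.        , 281.33586337],
       [  0.        , 399.26284408, 217.55912018],
       [  0.        ,   0.        ,   1.        ]]), 'rvec': array([ 2.10800036, -2.1234148 ,  0.21704781]), 'tvec': array([0.044227  , 0.5458392 , 1.09547094])}
```

View pics/side0.png

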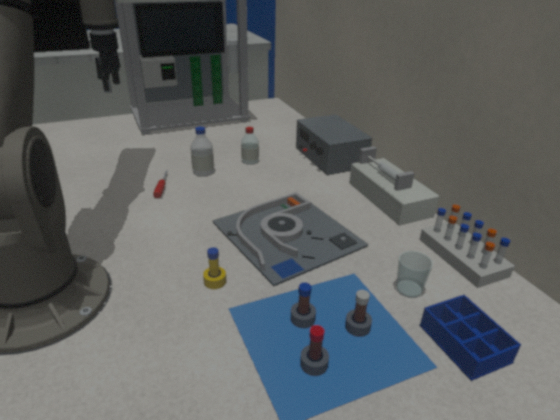

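View pics/top0.png

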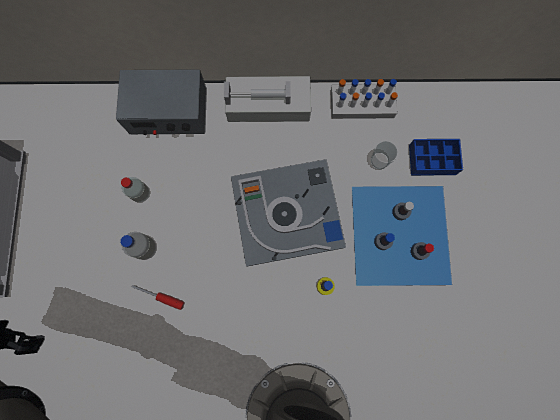

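```bash
python3 - <<'E'
import cv2
t=cv2.imread("pics/top0.png"); c=t[150:295,220:460]; cv2.imwrite("pics/top0c.png",cv2.resize(c[:,:135],None,fx=5,fy=4.1*5/4.1*0.8 if 0 else 4.1,interpolation=cv2.INTER_CUBIC) if 0 else cv2.resize(c[:125,:135],None,fx=4.5,fy=4.5,interpolation=cv2.INTER_CUBIC))
s=cv2.imread("pics/side0.png"); c=s[185:285,200:375]; cv2.imwrite("pics/side0c.png",cv2.resize(c,None,fx=4.5,fy=4.5,interpolation=cv2.INTER_CUBIC))
E
```

```text
(no output)
```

View pics/top0c.png

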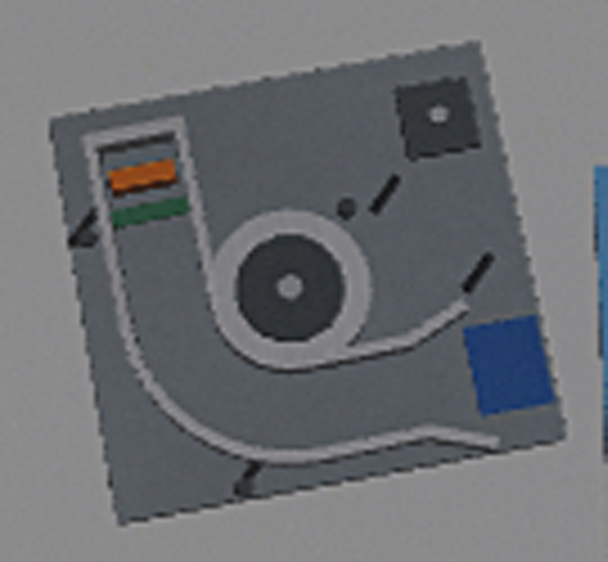

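View pics/side0c.png

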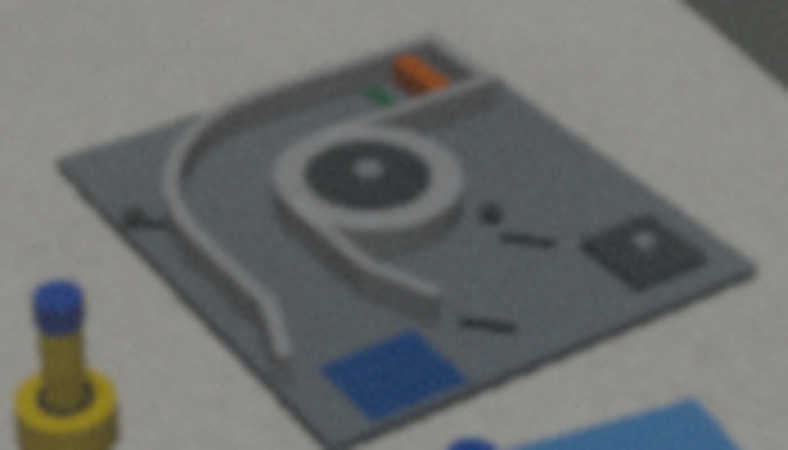

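```bash
cat > h.py <<'E'
import numpy as np,cv2
from scipy.optimize import minimize
from scipy.ndimage import map_coordinates,gaussian_filter
from cell import arm
def cam(n):
    p=arm.camera_params(n); return p["intrinsics"],cv2.Rodrigues(np.array(p["rvec"]))[0],np.array(p["tvec"])
def proj(n,P):
    K,R,t=cam(n); q=(np.atleast_2d(P)@R.T+t)@K.T; return q[:,:2]/q[:,2:]
def ray(n,uv,z):
    K,R,t=cam(n); uv=np.atleast_2d(uv); d=np.c_[uv,np.ones(len(uv))]@np.linalg.inv(K).T@R; c=-R.T@t
    s=(z-c[2])/d[:,2]; return c+d*s[:,None]
def ortho(n,im,z,x0,x1,y0,y1,step=.001):
    xs=np.arange(x0,x1,step); ys=np.arange(y0,y1,step); X,Y=np.meshgrid(xs,ys,indexing='ij')
    uv=proj(n,np.c_[X.ravel(),Y.ravel(),np.full(X.size,z)])
    o=np.stack([map_coordinates(im[...,k].astype(float),[uv[:,1],uv[:,0]],order=1).reshape(X.shape) for k in range(3)],-1)
    return X,Y,o
def path(n=None):
    a=np.array([[-.085,y] for y in np.linspace(-.12,.005,60)])
    th=np.linspace(np.pi,np.pi/2,60); b=np.c_[-.005+.08*np.cos(th),.005+.08*np.sin(th)]
    c=np.array([[x,.085] for x in np.linspace(-.005,.07,40)]); return np.r_[a,b,c]
E
cat > fit.py <<'E'
from h import *
res={}
for n in("top","side"):
    im=np.load(f"pics/{n}0.npz")["im"]
    d=np.load(f"pics/{n}0.npz")["d"]
    c=ray(n,[[290,212]] if n=="top" else [[290,235]],.01)[0]
    X,Y,o=ortho(n,im,.01,c[0]-.22,c[0]+.22,c[1]-.22,c[1]+.22)
    g=gaussian_filter(o.mean(-1),1)
    # deck: inside dark vs outside light, band along border
    u=np.linspace(-1,1,80)
    def score(p,off=.006):
        x,y,a=p; R=np.array([[np.cos(a),-np.sin(a)],[np.sin(a),np.cos(a)]]); s=0
        for k,(hx,hy) in enumerate([(.14,.15)]):
            for sx,sy in[(1,0),(-1,0),(0,1),(0,-1)]:
                def smp(e):
                    P=np.c_[sx*(hx+e)*np.ones(80),.95*hy*u] if sx else np.c_[.95*hx*u,sy*(hy+e)*np.ones(80)]
                    W=P@R.T+[x,y]
                    return map_coordinates(g,[(W[:,0]-X[0,0])/.001,(W[:,1]-Y[0,0])/.001],order=1)
                s+=np.mean(smp(off)-smp(-off))
        return -s
    best=min((minimize(score,[c[0]+dx,c[1]+dy,a],method="Nelder-Mead",args=(.008,),options=dict(initial_simplex=[[c[0]+dx,c[1]+dy,a],[c[0]+dx+.02,c[1]+dy,a],[c[0]+dx,c[1]+dy+.02,a],[c[0]+dx,c[1]+dy,a+.1]])) for dx in(-.02,0,.02) for dy in(-.02,0,.02) for a in(.1,.2,.3,-.2)),key=lambda r:r.fun)
    r=minimize(score,best.x,method="Nelder-Mead",args=(.003,),options=dict(initial_simplex=[best.x]+[best.x+v for v in np.diag([.003,.003,.01])]))
    print(n,c,best.x,best.fun,r.x,r.fun); res[n]=r.x
np.save("deck.npy",res["top"])
for nm in("carrier","mouth","bend","home","guide","carrier_red"):
    for n in("top","side"):
        try: print(nm,n,[(q["p"],q["point"]) for q in arm.landmark_of(n,nm)][:4])
        except Exception as e: print(nm,n,e)
E
python3 fit.py
```

```text
top [0.57235252 0.01394125 0.01      ] [0.5710441  0.02651927 0.18050725] -213.0932216250837 [0.5750276  0.02350339 0.17852475] -203.40131688901914
side [0.57290201 0.0043501  0.01      ] [0.56884782 0.01468283 0.18487668] -193.37822199425634 [0.57052582 0.01503661 0.18177955] -125.35970011792163
carrier top [(0.83, [284.0, 325.9]), (0.8, [241.1, 380.1]), (0.63, [194.4, 251.5])]
carrier side [(0.79, [316.7, 299.0]), (0.63, [279.8, 213.5]), (0.59, [189.0, 158.9])]
mouth top [(0.95, [230.4, 332.3])]
mouth side [(0.91, [267.0, 285.2])]
bend top [(0.91, [231.4, 269.8])]
bend side [(0.97, [226.7, 255.0])]
home top [(0.69, [192.8, 256.0])]
home side [(0.9, [208.3, 292.0]), (0.17, [270.7, 285.5]), (0.17, [171.6, 200.1])]
guide top [(0.94, [210.6, 290.3])]
guide side [(0.65, [231.6, 290.2])]
carrier_red top [(0.5, [249.2, 416.1])]
carrier_red side [(0.67, [362.4, 311.4])]
```

```bash
cat > ov.py <<'E'
from h import *
import sys
def T(p,P,z):
    a=p[2];R=np.array([[np.cos(a),-np.sin(a)],[np.sin(a),np.cos(a)]]);W=np.atleast_2d(P)@R.T+p[:2];return np.c_[W,np.full(len(W),z)]
def draw(n,im,p,box,out,f=5):
    x0,y0,x1,y1=box
    c=cv2.resize(im[y0:y1,x0:x1,::-1],None,fx=f,fy=f,interpolation=cv2.INTER_CUBIC).copy()
    def pl(P,z,col,cl):
        q=((proj(n,T(p,P,z))-[x0,y0]+.5)*f).astype(int);cv2.polylines(c,[q.reshape(-1,1,2)],cl,col,1)
    pl([(.14,.15),(-.14,.15),(-.14,-.15),(.14,-.15)],.01,(0,255,255),True)
    pl([(.115,-.085),(.065,-.085),(.065,-.135),(.115,-.135)],.021,(0,255,0),True)
    th=np.linspace(0,6.28,80);pl(np.c_[-.005+.0535*np.cos(th),.005+.0535*np.sin(th)],.0305,(0,0,255),True)
    pl(path(),.01,(255,0,255),False)
    cv2.imwrite(out,c)
if __name__=="__main__":
    for n,b in(("top",(225,150,355,270)),("side",(205,185,375,285))):
        im=np.load(f"pics/{n}0.npz")["im"]; draw(n,im,[float(v) for v in sys.argv[1:4]],b,f"pics/ov{n}{sys.argv[4]}.png",5 if n=="top" else 4.5)
E
python3 ov.py .575 .0235 .1785 a
python3 - <<'E'
from h import *
for z in(.01,):
    print(ray("top",[[332.3,230.4],[269.8,231.4],[290.3,210.6]],z),ray("side",[[285.2,267],[255,226.7]],z))
for n,px in(("top",(386,240)),("side",(304,305)),("top",(325,286)),("top",(160,200))):
  d=np.load(f"pics/{n}0.npz")["d"]
# depth check on bench and deck
for n in("top","side"):
  d=np.load(f"pics/{n}0.npz")["d"]; K,R,t=cam(n)
  for (u,v) in [(200,210),(320,205),(300,330),(430,260),(286,214)] if n=="top" else [(150,230),(320,300),(250,220),(300,400),(325,225)]:
    z=d[v,u]; q=R.T@(z*np.linalg.inv(K)@[u,v,1]-t); print(n,u,v,q.round(4))
E
```

```text
[[ 0.51532919 -0.11143143  0.01      ]
 [ 0.51364996  0.07478131  0.01      ]
 [ 0.57665942  0.01298759  0.01      ]] [[ 0.5101078  -0.10762378  0.01      ]
 [ 0.50414825  0.07177941  0.01      ]]
top 200 210 [0.5824 0.2865 0.0016]
top 320 205 [ 0.5928 -0.0766  0.0124]
top 300 330 [ 0.2291 -0.0108  0.0014]
top 430 260 [ 0.4255 -0.3967  0.0065]
top 286 214 [0.5605 0.0264 0.0369]
side 150 230 [ 0.2528  0.1722 -0.0013]
side 320 300 [ 0.5382 -0.2249  0.0014]
side 250 220 [0.503  0.1064 0.0101]
side 300 400 [ 0.3981 -0.4211  0.0007]
side 325 225 [0.6787 0.0151 0.008 ]
```

View pics/ovtopa.png

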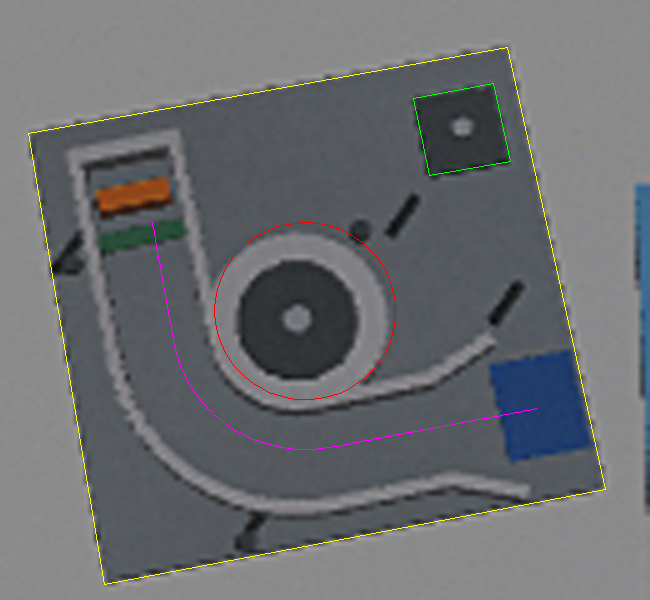

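View pics/ovsidea.png

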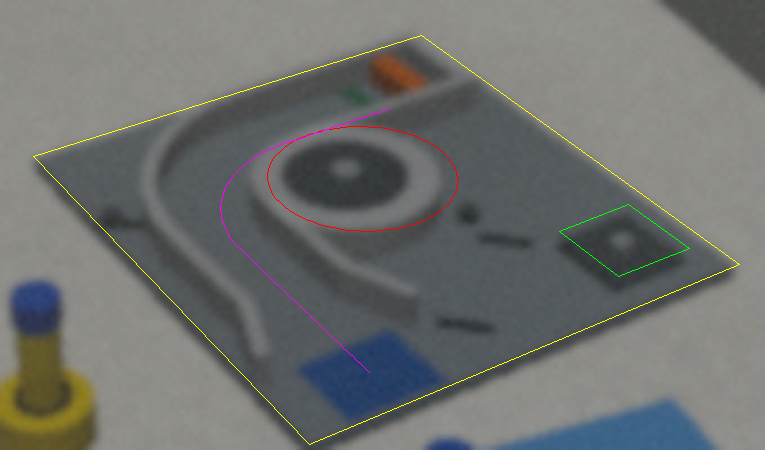

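```bash
cat > edge.py <<'E'
from h import *
from ov import T
p0=np.array([.573,.021,.18])
for n in("top","side"):
    im=np.load(f"pics/{n}0.npz")["im"].astype(float).mean(-1)
    e=np.arange(-.012,.0121,.0005)
    print(n)
    for sx,sy in[(1,0),(-1,0),(0,1),(0,-1)]:
        out=[]
        for u in np.linspace(-.92,.92,60):
            P=np.array([(sx*(.14+q),u*.15) if sx else (u*.14,sy*(.15+q)) for q in e])
            for z in(.01,):
                uv=proj(n,T(p0,P,z)); v=gaussian_filter(map_coordinates(im,[uv[:,1],uv[:,0]],order=1),2)
                g=np.gradient(v); k=np.argmax(g); 
                if 1<k<len(e)-2:
                    d=(g[k-1]-g[k+1])/(2*(g[k-1]-2*g[k]+g[k+1])+1e-9); out.append((u,e[k]+d*.0005))
        out=np.array(out); 
        m=np.median(out[:,1]); o=out[abs(out[:,1]-m)<.004]; f=np.polyfit(o[:,0],o[:,1],1); print((sx,sy),len(o),"off mm %.2f slope mm/half %.2f std %.2f"%(f[1]*1e3,f[0]*1e3,o[:,1].std()*1e3))
E
python3 edge.py
```

```text
top
(1, 0) 60 off mm 3.90 slope mm/half 0.01 std 0.79
(-1, 0) 60 off mm -2.14 slope mm/half -0.20 std 0.67
(0, 1) 59 off mm 2.25 slope mm/half -0.14 std 0.75
(0, -1) 60 off mm -1.08 slope mm/half 0.48 std 1.00
side
(1, 0) 51 off mm -0.78 slope mm/half 0.24 std 0.93
(-1, 0) 60 off mm 3.60 slope mm/half 0.08 std 0.39
(0, 1) 53 off mm 0.78 slope mm/half 1.22 std 1.54
(0, -1) 60 off mm 5.68 slope mm/half -0.03 std 0.41
```

```bash
cat > rail.py <<'E'
from h import *
from ov import T
def poly(a): return np.array(a)
def lines():
    # rail centre lines, guide frame (nominal)
    L=[]
    L.append(np.c_[np.full(70,-.1155),np.linspace(-.065,.005,70)])
    th=np.linspace(np.pi,np.pi/2,120); L.append(np.c_[-.005+.1105*np.cos(th),.005+.1105*np.sin(th)])
    L.append(np.c_[np.linspace(-.005,.095,100),np.full(100,.1155)])
    L.append(np.c_[np.full(50,-.0545),np.linspace(-.065,-.015,50)])
    L.append(np.c_[np.linspace(.015,.095,80),np.full(80,.0545)])
    f=np.linspace(0,1,40)[:,None]
    L.append(np.array([-.1155,-.065])+f*np.array([-.017,-.042])); L.append(np.array([-.0545,-.065])+f*np.array([.017,-.042]))
    th=np.linspace(0,2*np.pi,200); L.append(np.c_[-.005+.0495*np.cos(th),.005+.0495*np.sin(th)])
    return L
def fit(n,im,p,z=.0305,verbose=True):
    g=gaussian_filter(im.astype(float).min(-1),.6)
    L=lines(); C=np.concatenate(L)
    N=np.concatenate([np.c_[-np.gradient(l,axis=0)[:,1],np.gradient(l,axis=0)[:,0]] for l in L]); N/=np.linalg.norm(N,axis=1)[:,None]
    def smp(P,q):
        a=q[2];R=np.array([[np.cos(a),-np.sin(a)],[np.sin(a),np.cos(a)]]); P=P@R.T+q[:2]
        uv=proj(n,T(p,P,z)); return map_coordinates(g,[uv[:,1],uv[:,0]],order=1)
    w=.0095
    def sc(q):
        c=smp(C,q)+.7*smp(C+.002*N,q)+.7*smp(C-.002*N,q); o=smp(C+w*N,q)+smp(C-w*N,q)
        return -np.mean(c/2.4-np.clip(o/2,0,None))
    def sc2(v): return sc([v[0]/2**.5,-v[0]/2**.5,v[1]])
    r3=min((minimize(sc,[a,b,0],method="Nelder-Mead",options=dict(initial_simplex=[[a,b,0],[a+.004,b,0],[a,b+.004,0],[a,b,.02]],xatol=1e-6,fatol=1e-4)) for a in(-.006,0,.006) for b in(-.006,0,.006)),key=lambda r:r.fun)
    r2=min((minimize(sc2,[a,0],method="Nelder-Mead",options=dict(initial_simplex=[[a,0],[a+.004,0],[a,.02]],xatol=1e-6,fatol=1e-4)) for a in(-.01,-.005,0,.005,.01)),key=lambda r:r.fun)
    if verbose: print(n,"free",r3.x.round(4),round(r3.fun,2),"diag",r2.x.round(4),round(r2.fun,2))
    return r3.x,r2.x
if __name__=="__main__":
    a=.18;R=np.array([[np.cos(a),-np.sin(a)],[np.sin(a),np.cos(a)]])
    p={"top":np.r_[np.array([.573,.021])+R@[.003,.0017],a],"side":np.r_[np.array([.573,.021])+R@[-.0015,.0003],a]}
    for n in p:
        print(n,p[n]); fit(n,np.load(f"pics/{n}0.npz")["im"],p[n])
E
python3 rail.py
cat >> ov.py <<'E'
E
python3 - <<'E'
from h import *; from ov import T; from rail import lines
im=np.load("pics/top0.npz")["im"]
# patch, foot centroid in top
hsv=cv2.cvtColor(im,cv2.COLOR_RGB2HSV)
for nm,z,m in(("patch",.01,(im[...,2].astype(int)-im[...,0]>60)),):
    nl,lab,st,ct=cv2.connectedComponentsWithStats(m.astype(np.uint8))
    for i in range(1,nl):
        if st[i,4]>25: print(st[i],ct[i],ray("top",[ct[i]],.01)[0].round(4),ray("top",[ct[i]],.088)[0].round(4))
im=np.load("pics/side0.npz")["im"];m=(im[...,2].astype(int)-im[...,0]>60)
nl,lab,st,ct=cv2.connectedComponentsWithStats(m.astype(np.uint8))
for i in range(1,nl):
    if st[i,4]>25: print(st[i],ct[i],ray("side",[ct[i]],.01)[0].round(4),ray("side",[ct[i]],.08)[0].round(4))
E
```

```text
top [0.57564718 0.02320962 0.18      ]
[352  79   6   6  28] [354.78571429  81.5       ] [ 1.0017 -0.2001  0.01  ] [ 0.956  -0.1839  0.088 ]
[365  79   6   6  29] [367.68965517  81.44827586] [ 1.0016 -0.2417  0.01  ] [ 0.9559 -0.2228  0.088 ]
[390  79   7   6  29] [393.06896552  81.31034483] [ 1.0016 -0.3236  0.01  ] [ 0.9559 -0.2992  0.088 ]
[340  93   6   6  29] [342.65517241  95.27586207] [ 0.9536 -0.1591  0.01  ] [ 0.9111 -0.1456  0.088 ]
[366  93   6   5  26] [368.5  95. ] [ 0.954  -0.2419  0.01  ] [ 0.9115 -0.2229  0.088 ]
[379  93   6   5  27] [381.40740741  94.92592593] [ 0.954  -0.2832  0.01  ] [ 0.9115 -0.2615  0.088 ]
[414 139  49  29  83] [447.12048193 145.54216867] [ 0.7808 -0.4781  0.01  ] [ 0.7498 -0.4434  0.088 ]
[414 141  49  29 615] [434.44878049 156.94146341] [ 0.7437 -0.4354  0.01  ] [ 0.7152 -0.4036  0.088 ]
[ 352  186  100  100 8248] [399.98108632 236.16513094] [ 0.4965 -0.312   0.01  ] [ 0.4844 -0.2884  0.088 ]
[323 220  20  22 314] [332.55732484 230.74203822] [ 0.5143 -0.1122  0.01  ] [ 0.501  -0.1018  0.088 ]
[121 235  11  12 104] [125.98076923 240.75      ] 
[... 1738 characters left out ...]
ons)
    fxr = func(xr)
    fx = function(np.copy(x), *(wrapper_args + args))
  File "rail.py", line 25, in sc
    c=smp(C,q)+.7*smp(C+.002*N,q)+.7*smp(C-.002*N,q); o=smp(C+w*N,q)+smp(C-w*N,q)
                                                                     ~~~^^^^^^^^^
  File "rail.py", line 22, in smp
    uv=proj(n,T(p,P,z)); return map_coordinates(g,[uv[:,1],uv[:,0]],order=1)
  File "h.py", line 8, in proj
    K,R,t=cam(n); q=(np.atleast_2d(P)@R.T+t)@K.T; return q[:,:2]/q[:,2:]
          ~~~^^^
  File "h.py", line 6, in cam
    p=arm.camera_params(n); return p["intrinsics"],cv2.Rodrigues(np.array(p["rvec"]))[0],np.array(p["tvec"])
ValueError: time passes only in moves, steps and waits
```

```bash
sed -i 's/^def cam(n):/import functools\n@functools.cache\ndef cam(n):/' h.py; python3 - <<'E'
from cell import arm; print(arm.get_state()["clock"])
E
python3 rail.py
```

```text
0.7
top [0.57564718 0.02320962 0.18      ]
top free [-0.0048  0.0067  0.0181] -34.2 diag [-0.0081  0.0295] -33.73
side [0.57147053 0.02102661 0.18      ]
side free [-0.003   0.0095  0.0196] -17.61 diag [-0.0082  0.05  ] -15.33
```

```bash
python3 - <<'E'
from h import *; from ov import T; from rail import lines
for n,b,f in(("top",(225,150,355,270),6),("side",(205,185,375,285),4.5)):
    im=np.load(f"pics/{n}0.npz")["im"];x0,y0,x1,y1=b
    o=[]
    c=cv2.resize(im[y0:y1,x0:x1,::-1],None,fx=f if n=="side" else 4.9,fy=f if n=="side" else 4.9,interpolation=cv2.INTER_CUBIC); f=f if n=="side" else 4.9
    for p,col in(((.5697,.0289,.198),(0,0,255)),((.569,.0278,.2095),(0,255,0))):
        for l in lines():
            q=((proj(n,T(p,l,.0305))-[x0,y0]+.5)*f).astype(int);cv2.polylines(c,[q.reshape(-1,1,2)],False,col,1)
        q=((proj(n,T(p,path(),.01))-[x0,y0]+.5)*f).astype(int);cv2.polylines(c,[q.reshape(-1,1,2)],False,col,1)
    cv2.imwrite(f"pics/rail{n}.png",c)
E
```

```text
(no output)
```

View pics/railtop.png

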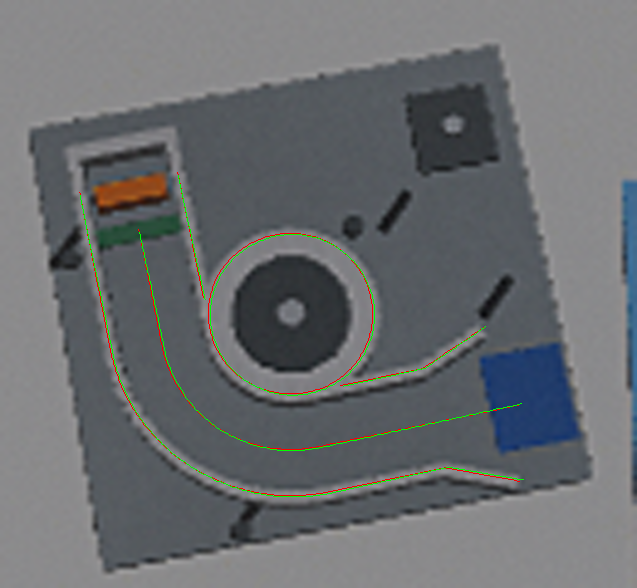

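View pics/railside.png

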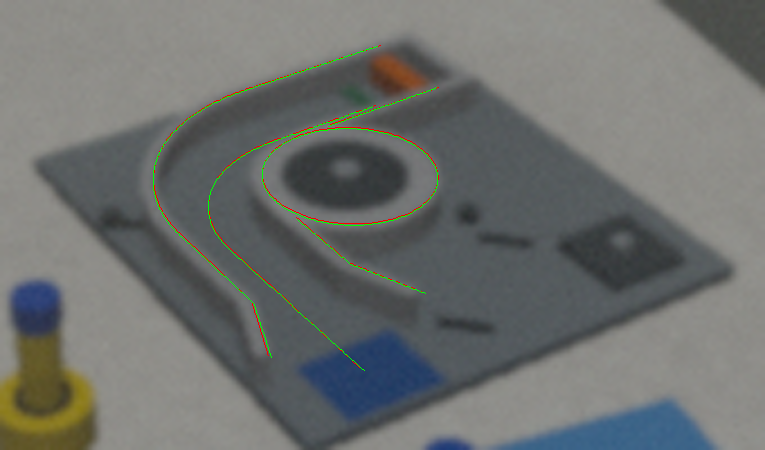

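```bash
cat > cap.py <<'E'
from h import *
for n,b in(("top",(340,180,460,290)),("side",(225,270,435,420))):
    z=np.load(f"pics/{n}0.npz");im=z["im"];x0,y0,x1,y1=b
    cv2.imwrite(f"pics/cap{n}.png",cv2.resize(im[y0:y1,x0:x1,::-1],None,fx=3.8 if n=="side" else 5,fy=3.8 if n=="side" else 5,interpolation=cv2.INTER_CUBIC))
E
python3 cap.py
```

```text
(no output)
```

View pics/captop.png

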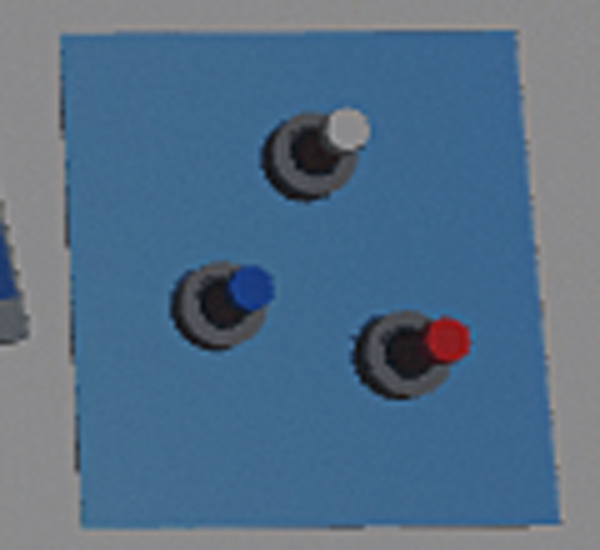

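View pics/capside.png

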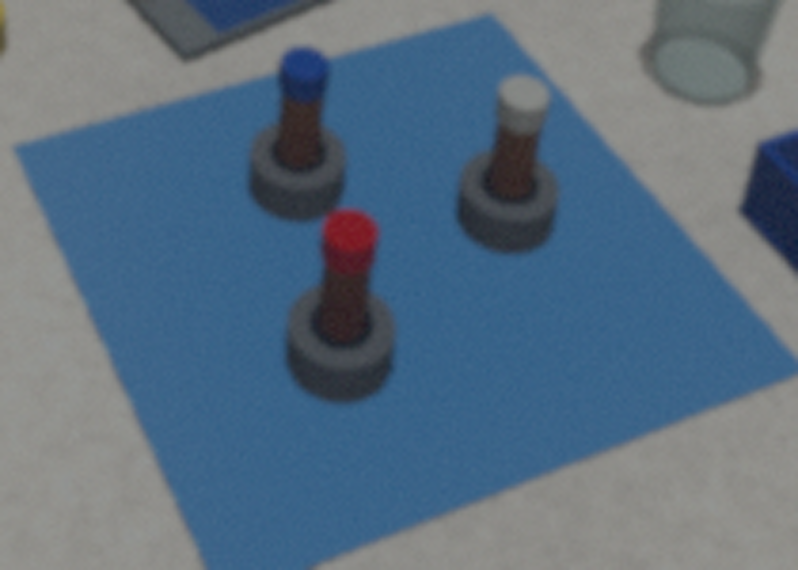

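```bash
python3 - <<'E'
from h import *
print(ray("top",[[389.7,237.3]],.088),ray("top",[[384,240.2]],.026))
print(ray("side",[[304.5,286.6]],.088),ray("side",[[302.7,310.3]],.026))
# red, white caps
print("red",ray("top",[[340+447/5-.5,180+341/5-.5]],.088),ray("side",[[225+350/3.8-.5,270+230/3.8-.5]],.088))
print("white",ray("top",[[340+348/5-.5,180+130/5-.5]],.088))
E
```

```text
[[ 0.48144672 -0.25963356  0.088     ]] [[ 0.48244189 -0.25958516  0.026     ]]
[[ 0.47915797 -0.26176091  0.088     ]] [[ 0.47933028 -0.26063217  0.026     ]]
red [[ 0.45169285 -0.36597666  0.088     ]] [[ 0.45043464 -0.36666646  0.088     ]]
white [[ 0.57157215 -0.31993353  0.088     ]]
```

```bash
cat > mv.py <<'E'
# usage: mv.py yaw0 x0 y0 z0  x y z [yaw] -> tool-frame shift from the first pose
import sys,numpy as np
v=[float(a) for a in sys.argv[1:]]
y0,a,b=v[0],np.array(v[1:4]),np.array(v[4:7]);d=b-a
print("dx %.4f dy %.4f dz %.4f"%(d[0]*np.cos(y0)+d[1]*np.sin(y0),d[0]*np.sin(y0)-d[1]*np.cos(y0),-d[2]),"rz %.4f"%(y0-v[7]) if len(v)>7 else "")
E
python3 mv.py 2.7648 .248 .628 .239 .62 .2 .239; python3 mv.py 2.7648 .248 .628 .239 .4805 -.2603 .16 1.77
```

```text
dx -0.5034 dy -0.2611 dz -0.0000 
dx -0.5430 dy -0.7404 dz 0.0790 rz 0.9948
```

Request:
{"name": "play_rows", "arguments": {"steps": [[0,0,0.1,-0.04,-0.02,0,100],[0,0,0.2,-0.08,-0.042,0,100],[0,0,0.3,-0.12,-0.063,0,100],[0,0,0.4,-0.16,-0.084,0,100],[0,0,0.5,-0.2,-0.105,0,100],[0,0,0.6,-0.24,-0.126,0,100],[0,0,0.7,-0.28,-0.147,0,100],[0,0,0.8,-0.32,-0.168,0,100]]}}

```text
clock: 1.5
tool_pos: [0.4851, 0.3522, 0.2396]
tcp_rot: [3.141, -0.0, 1.961]
ft_force: [0.4, 0.3, -0.3]
finger_gap: 0.0851
```

```bash
P="1.9648 .4837 .354 .239"; python3 mv.py $P .58 .1 .2 1.77;python3 mv.py $P .4805 -.2603 .14 1.77
```

```text
dx -0.2715 dy -0.0086 dz 0.0390 rz 0.1948
dx -0.5660 dy -0.2388 dz 0.0990 rz 0.1948
```

Request:
{"name": "play_rows", "arguments": {"steps": [[0,0,0.05,-0.045,-0.002,0,100],[0,0,0.1,-0.09,-0.003,0,100],[0,0,0.15,-0.135,-0.004,0,100],[0,0,0.195,-0.18,-0.006,0,100],[0,0,0.195,-0.225,-0.007,0,100],[0,0,0.195,-0.27,-0.009,0.01,100],[0,0,0.195,-0.307,-0.038,0.02,100],[0,0,0.195,-0.344,-0.067,0.03,100]]}}

```text
clock: 2.3
tool_pos: [0.5541, 0.0084, 0.2089]
tcp_rot: [3.141, 0.0, 1.769]
ft_force: [1.0, -0.8, -0.0]
finger_gap: 0.086
```

Request:
{"name": "play_rows", "arguments": {"steps": [[0,0,0,-0.03,-0.035,0.01,100],[0,0,0,-0.06,-0.07,0.02,100],[0,0,0,-0.09,-0.1,0.03,100],[0,0,0,-0.12,-0.13,0.04,100],[0,0,0,-0.15,-0.15,0.05,100],[0,0,0,-0.17,-0.17,0.06,100],[0,0,0,-0.18,-0.18,0.065,100],[0,0,0,-0.18,-0.18,0.069,100]]}}

```text
clock: 3.1
tool_pos: [0.4122, -0.2033, 0.1402]
tcp_rot: [-3.141, 0.0, 1.767]
ft_force: [0.2, 0.2, 1.1]
finger_gap: 0.0856
```

```bash
python3 mv.py 1.768 .4122 -.2033 .1402 .4805 -.2603 .10;python3 mv.py 1.768 .4122 -.2033 .1402 .4805 -.2603 .04
```

```text
dx -0.0693 dy 0.0558 dz 0.0402 
dx -0.0693 dy 0.0558 dz 0.1002
```

Request:
{"name": "play_rows", "arguments": {"steps": [[0,0,0,-0.035,0.028,0,100],[0,0,0,-0.069,0.056,0.01,100],[0,0,0,-0.069,0.056,0.015,100],[0,0,0,-0.069,0.056,0.015,100]]}}

```text
clock: 3.5
tool_pos: [0.4822, -0.258, 0.1242]
tcp_rot: [-3.14, -0.0, 1.77]
ft_force: [-0.8, 0.2, 0.3]
finger_gap: 0.085
```

```bash
cat > snap.py <<'E'
import sys
from h import *
tag=sys.argv[1]
for n in sys.argv[2:]:
    im,d=arm.read_camera(n); np.savez(f"pics/{n}{tag}.npz",im=im,d=d); cv2.imwrite(f"pics/{n}{tag}.png",im[:,:,::-1])
    b=(230,150,470,300) if n=="top" else (200,180,460,400)
    f=3.3 if n=="top" else 2.7
    cv2.imwrite(f"pics/{n}{tag}c.png",cv2.resize(im[b[1]:b[3],b[0]:b[2],::-1],None,fx=f,fy=f,interpolation=cv2.INTER_CUBIC))
s=arm.get_state(); print(s["clock"],s["tool_pos"],s["tcp_rot"],s["ft_force"],s["finger_gap"])
E
python3 snap.py 1 top side
```

```text
3.6 [ 0.48155855 -0.25746535  0.12520221] [-3.14087069e+00 -6.27658777e-04  1.77020407e+00] [-0.53086063  0.20309766  0.19866817] 0.0854523769089922
```

View pics/side1c.png

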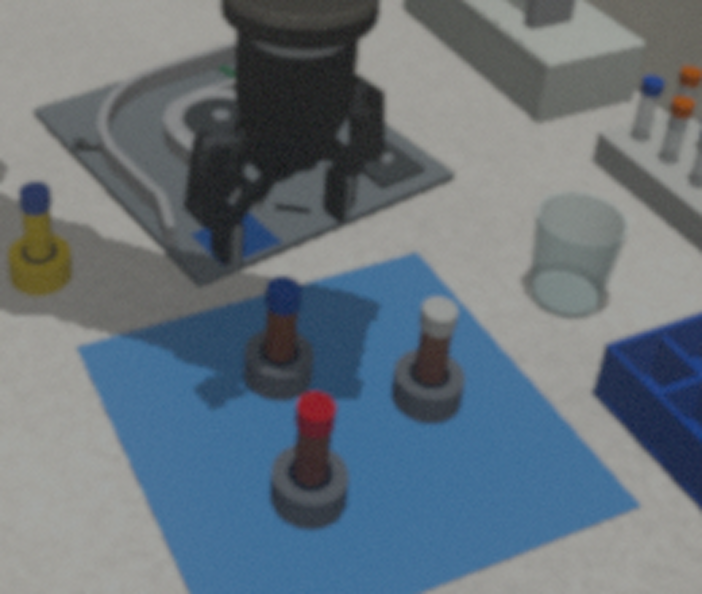

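View pics/top1c.png

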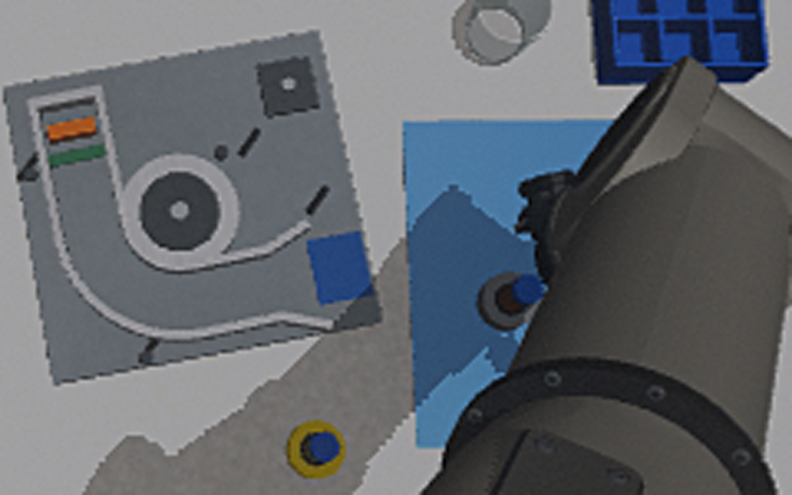

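Request:
{"name": "play_rows", "arguments": {"steps": [[0,0,0,-0.002,-0.001,0.02,100],[0,0,0,-0.002,-0.001,0.045,100],[0,0,0,-0.002,-0.001,0.07,100],[0,0,0,-0.002,-0.001,0.085,100],[0,0,0,-0.002,-0.001,0.085,100]]}}

```text
clock: 4.1
tool_pos: [0.4805, -0.2595, 0.0394]
tcp_rot: [-3.14, -0.001, 1.77]
ft_force: [1.0, -0.4, -0.2]
finger_gap: 0.0854
```

```bash
python3 snap.py 2 side
```

```text
4.15 [ 0.48104585 -0.26009028  0.04048936] [-3.14094839e+00 -4.99450221e-04  1.76992714e+00] [ 0.17596347 -0.03636062  0.90285181] 0.08519741454980428
```

View pics/side2c.png

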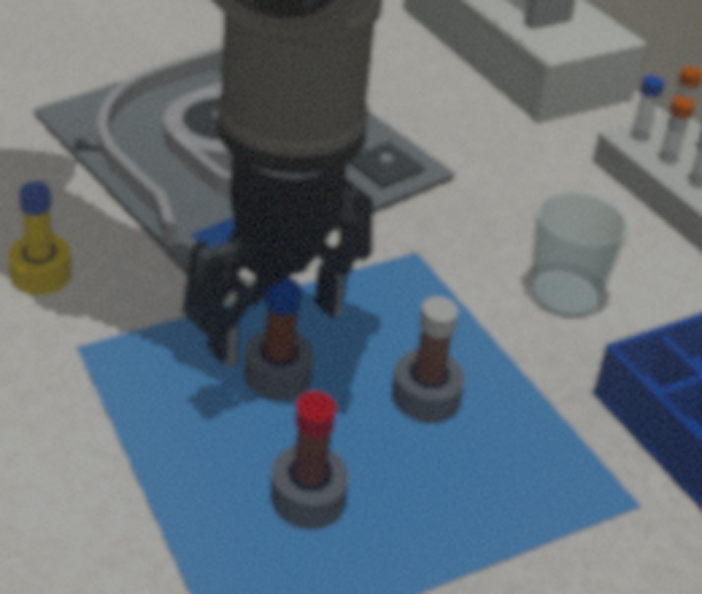

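Request:
{"name": "play_rows", "arguments": {"steps": [[0,0,0,0,0,0,40],[0,0,0,0,0,0,25],[0,0,0,0,0,0,10],[0,0,0,0,0,0,10],[0,0,0,0,0,0,10],[0,0,0,0,0,0,10]], "force": 40}}

```text
clock: 4.75
tool_pos: [0.4817, -0.2606, 0.0407]
tcp_rot: [3.141, 0.0, 1.77]
ft_force: [0.2, 0.6, 6.3]
finger_gap: 0.0211
```

```bash
python3 snap.py 3 side
```

```text
4.8 [ 0.481694   -0.26055273  0.04068405] [3.14099173e+00 2.16263062e-04 1.76982873e+00] [0.8738221  1.43558432 7.4097769 ] 0.02080892987210921
```

View pics/side3c.png

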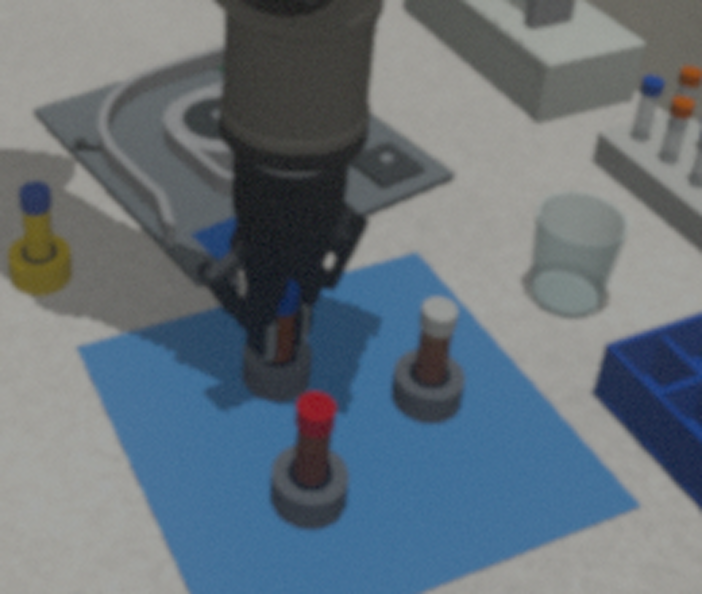

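```bash
python3 mv.py 1.7698 .4809 -.2601 .0402 .5114 -.1112 .0782; python3 mv.py 1.7698 .4809 -.2601 .0402 .5114 -.1112 .0500
```

```text
dx 0.1399 dy 0.0593 dz -0.0380 
dx 0.1399 dy 0.0593 dz -0.0098
```

Request:
{"name": "play_rows", "arguments": {"steps": [[0,0,0,0,0,-0.01,10],[0,0,0,0,0,-0.025,10],[0,0,0,0,0,-0.038,10],[0,0,0,0,0,-0.038,10],[0,0,0,0,0,-0.038,10]]}}

```text
clock: 5.3
tool_pos: [0.4817, -0.2604, 0.0789]
tcp_rot: [3.14, 0.0, 1.77]
ft_force: [-0.2, 0.0, -2.6]
finger_gap: 0.0213
```

Request:
{"name": "play_rows", "arguments": {"steps": [[0,0,0,0.025,0.01,0,10],[0,0,0,0.055,0.023,0,10],[0,0,0,0.085,0.036,0,10],[0,0,0,0.115,0.049,0,10],[0,0,0,0.14,0.059,0,10],[0,0,0,0.14,0.059,0.01,10],[0,0,0,0.14,0.059,0.02,10],[0,0,0,0.14,0.059,0.02,10]]}}

```text
clock: 6.1
tool_pos: [0.5103, -0.1123, 0.0568]
tcp_rot: [-3.139, -0.0, 1.769]
ft_force: [0.4, -0.1, -2.5]
finger_gap: 0.021
```

```bash
python3 snap.py 4 side top
```

```text
6.2 [ 0.51083722 -0.11282434  0.05792018] [-3.14031531e+00  2.39472557e-04  1.76784660e+00] [-0.0077247   0.40819841 -1.59231519] 0.021222395088650682
```

View pics/side4c.png

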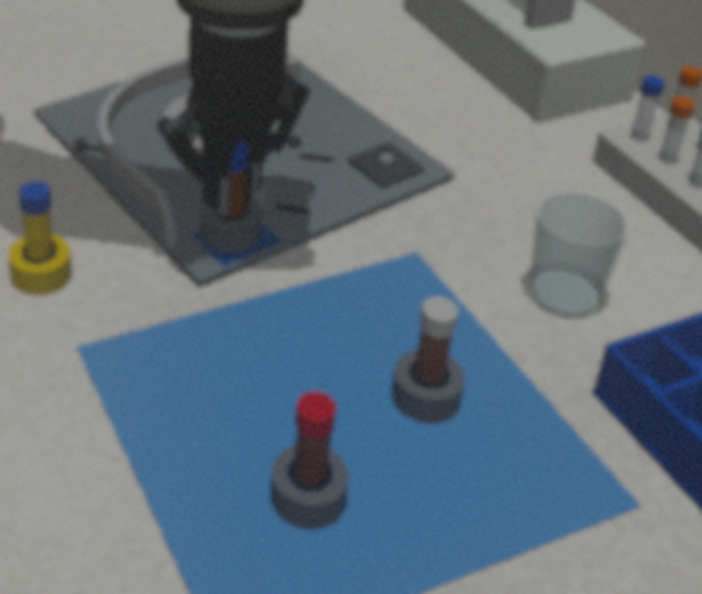

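View pics/top4c.png

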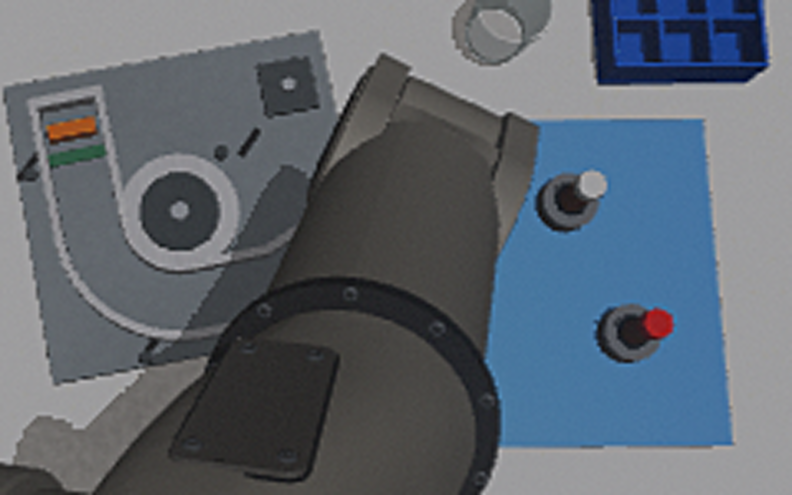

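Request:
{"name": "play_rows", "arguments": {"steps": [[0,0,0,0,0,0.004,10],[0,0,0,0,0,0.007,10],[0,0,0,0,0,0.009,10],[0,0,0,0,0,0.009,10]]}}

```text
clock: 6.6
tool_pos: [0.5113, -0.1117, 0.0491]
tcp_rot: [-3.141, -0.0, 1.77]
ft_force: [-0.2, 0.3, -2.0]
finger_gap: 0.0211
```

Request:
{"name": "play_rows", "arguments": {"steps": [[0,0,0,0,0,0.001,10],[0,0,0,0,0,0.001,10]]}}

```text
clock: 6.8
tool_pos: [0.5116, -0.1117, 0.0487]
tcp_rot: [3.141, -0.0, 1.77]
ft_force: [-1.9, 0.3, 5.5]
finger_gap: 0.0213
```

Request:
{"name": "play_rows", "arguments": {"steps": [[0,0,0,0,0,0.001,10],[0,0,0,0,0,0.001,10],[0,0,0,0,0,0.001,10]]}}

```text
clock: 7.1
tool_pos: [0.5118, -0.1117, 0.0484]
tcp_rot: [3.141, -0.0, 1.77]
ft_force: [-7.9, 1.3, 24.3]
finger_gap: 0.0212
```

Request:
{"name": "play_rows", "arguments": {"steps": [[0,0,0,0,0,-0.0015,10],[0,0,0,0,0,-0.0015,10]]}}

```text
clock: 7.3
tool_pos: [0.5117, -0.1116, 0.0491]
tcp_rot: [3.141, 0.0, 1.77]
ft_force: [0.2, -0.3, -2.4]
finger_gap: 0.021
```

```bash
python3 - <<'E'
from cell import arm
s=arm.get_state()
print(s["clock"],s["joint_pos"],s["tool_pos"],s["ft_force"],s["finger_gap"],s["wrist_torque"])
E
```

```text
7.3 [-0.31565629  0.4943175   0.50733527  2.11392014 -0.40427823  0.62629454
  0.67190824] [ 0.51168376 -0.11160747  0.04907277] [ 0.16014474 -0.26986266 -2.42122125] 0.020992833955262663 [ 0.0263029   0.0351407  -0.00850005]
```

Request:
{"name": "play_rows", "arguments": {"steps": [[0,0,-0.1,0,0,0,10],[0,0,-0.2,0,0,0,10],[0,0,-0.3,0,0,0,10],[0,0,-0.4,0,0,0,10],[0,0,-0.5,0,0,0,10],[0,0,-0.6,0,0,0,10],[0,0,-0.7,0,0,0,10],[0,0,-0.775,0,0,0,10]]}}

```text
clock: 8.1
tool_pos: [0.5114, -0.1116, 0.0487]
tcp_rot: [-3.141, -0.0, 2.549]
ft_force: [-0.4, 0.8, -1.8]
finger_gap: 0.0209
```

Request:
{"name": "play_rows", "arguments": {"steps": [[0,0,-0.1,0,0,0,10],[0,0,-0.2,0,0,0,10],[0,0,-0.3,0,0,0,10],[0,0,-0.4,0,0,0,10],[0,0,-0.5,0,0,0,10],[0,0,-0.6,0,0,0,10],[0,0,-0.7,0,0,0,10],[0,0,-0.8,0,0,0,10]]}}

```text
clock: 8.9
tool_pos: [0.5114, -0.1116, 0.0486]
tcp_rot: [-3.142, -0.0, -2.934]
ft_force: [-0.6, -0.3, -2.1]
finger_gap: 0.0212
```

```bash
python3 snap.py 5 side; python3 - <<'E'
from cell import arm
s=arm.get_state()
print(s["joint_pos"])
E
```

```text
8.95 [ 0.51138454 -0.11169666  0.04868689] [-3.14149532e+00 -2.38530692e-04 -2.92802062e+00] [ 0.77461637  0.39186048 -2.26781823] 0.021235115950703237
[ 0.01855039  0.44394294  0.08915663  2.09502536 -0.0669564   0.60541253
  1.93856258]
```

View pics/side5c.png

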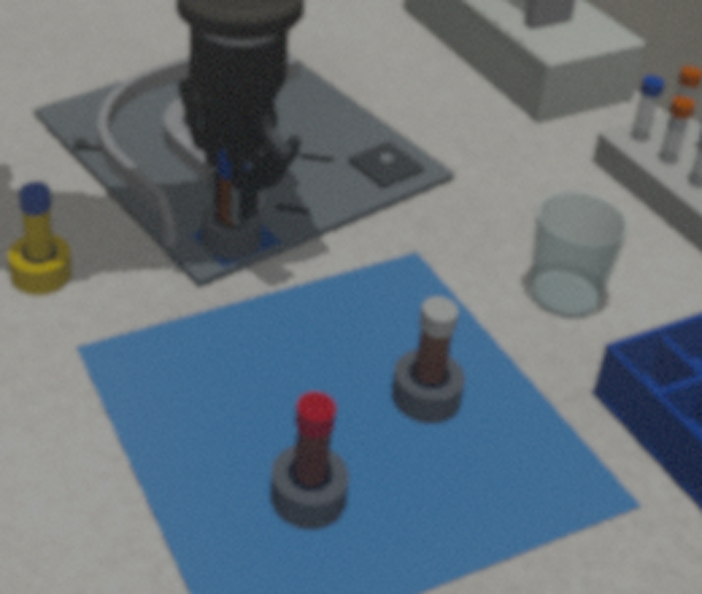

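Request:
{"name": "play_rows", "arguments": {"steps": [[0,0,0,0,0,0,28],[0,0,0,0,0,0,28],[0,0,0,0,0,0,28],[0,0,0,0,0,0.002,28],[0,0,0,0,0,0.003,28],[0,0,0,0,0,0.003,28]], "force": 20}}

```text
clock: 9.55
tool_pos: [0.5114, -0.1115, 0.0456]
tcp_rot: [3.142, -0.0, -2.939]
ft_force: [-0.8, 0.3, 0.2]
finger_gap: 0.0239
```

Request:
{"name": "play_rows", "arguments": {"steps": [[0,0,0,0,0.003,0,28],[0,0,0,0,0.008,0,28],[0,0,0,0,0.014,0,28],[0,0,0,0,0.02,0,28],[0,0,0,0,0.026,0,28],[0,0,0,0,0.032,0,28],[0,0,0,0,0.036,0,28],[0,0,0,0,0.036,0,28]]}}

```text
clock: 10.35
tool_pos: [0.5041, -0.0756, 0.0458]
tcp_rot: [3.141, -0.0, -2.938]
ft_force: [-0.4, -0.5, 0.1]
finger_gap: 0.0241
```

```bash
python3 snap.py 6 side
```

```text
10.4 [ 0.50421565 -0.07591976  0.0458444 ] [ 3.14147688e+00 -4.44043076e-05 -2.93777451e+00] [0.26793823 0.00029295 0.05818643] 0.023810408027704632
```

View pics/side6c.png

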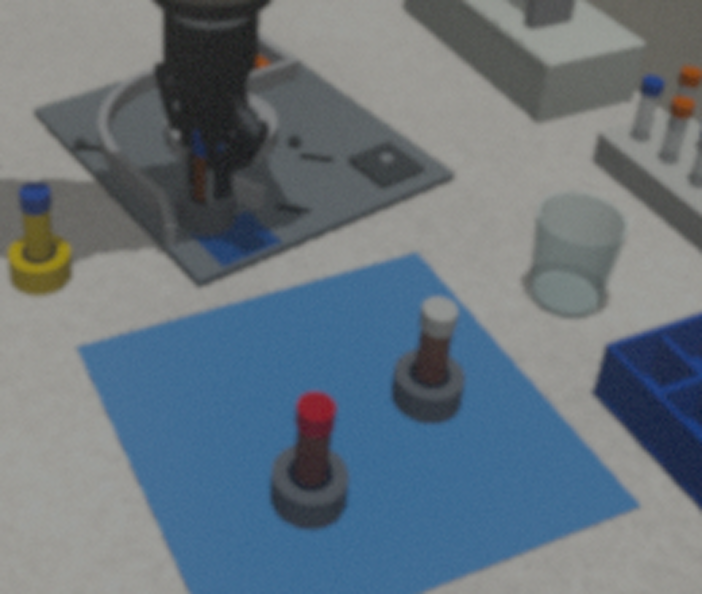

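```bash
cat > zoom.py <<'E'
import sys,cv2,numpy as np
n,tag,x0,y0,x1,y1=sys.argv[1],sys.argv[2],*map(int,sys.argv[3:7])
im=cv2.imread(f"pics/{n}{tag}.png")[y0:y1,x0:x1]; f=min(780/(x1-x0),580/(y1-y0))
im=np.clip(im.astype(float)*1.5,0,255).astype(np.uint8)
cv2.imwrite(f"pics/{n}{tag}z.png",cv2.resize(im,None,fx=f,fy=f,interpolation=cv2.INTER_CUBIC)); print(f)
E
python3 zoom.py side 6 240 190 310 275
```

```text
6.823529411764706
```

View pics/side6z.png

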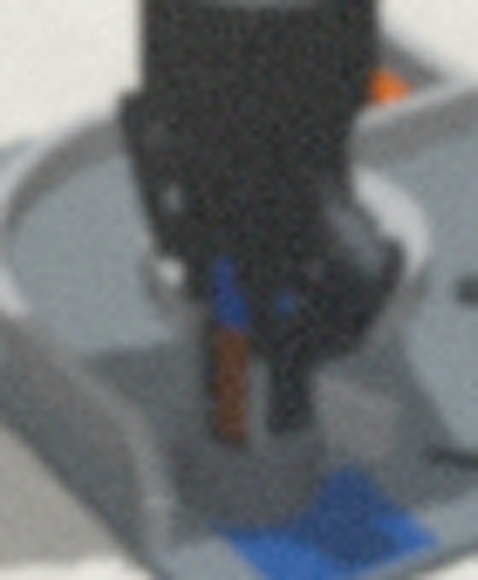

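Request:
{"name": "play_rows", "arguments": {"steps": [[0,0,0,0,0.004,0,28],[0,0,0,0,0.01,0,28],[0,0,0,0,0.016,0,28],[0,0,0,0,0.022,0,28],[0,0,0,0,0.028,0,28],[0,0,0,0,0.034,0,28],[0,0,0,0,0.04,0,28],[0,0,0,0,0.044,0,28]]}}

```text
clock: 11.2
tool_pos: [0.4953, -0.0326, 0.0458]
tcp_rot: [3.142, 0.0, -2.938]
ft_force: [0.8, -1.8, 0.0]
finger_gap: 0.024
```

Request:
{"name": "play_rows", "arguments": {"steps": [[0,0,0,0,0.006,0,28],[0,0,0,0,0.012,0,28],[0,0,0,0,0.018,0,28],[0,0,0,0,0.024,0,28],[0,0,0,0,0.03,0,28],[0,0,0,0,0.036,0,28],[0,0,0,0,0.042,0,28],[0,0,0,0,0.046,0,28]]}}

```text
clock: 12.0
tool_pos: [0.4859, 0.0125, 0.0458]
tcp_rot: [3.142, -0.0, -2.938]
ft_force: [0.5, -2.6, 1.4]
finger_gap: 0.0238
```

```bash
python3 snap.py 7 side;python3 zoom.py side 7 220 160 310 265
```

```text
12.05 [0.48583168 0.01301554 0.04577746] [ 3.14124786e+00 -1.47063156e-04 -2.93754892e+00] [-0.12825858  0.6365899   0.23880906] 0.02415167108610146
5.523809523809524
```

View pics/side7z.png

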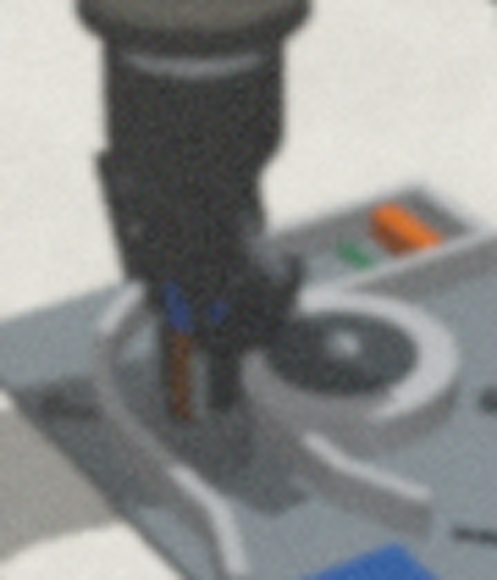

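Request:
{"name": "play_rows", "arguments": {"steps": [[0,0,0,0,0.003,0,28],[0,0,0.087,-0.0003,0.01,0,28],[0,0,0.175,-0.0012,0.017,0,28],[0,0,0.262,-0.0027,0.0237,0,28],[0,0,0.349,-0.0048,0.0304,0,28],[0,0,0.436,-0.0075,0.0368,0,28],[0,0,0.524,-0.0107,0.043,0,28],[0,0,0.524,-0.0107,0.043,0,28]]}}

```text
clock: 12.85
tool_pos: [0.4879, 0.057, 0.0457]
tcp_rot: [3.142, -0.0, 2.82]
ft_force: [0.6, -0.2, 0.4]
finger_gap: 0.0239
```

```bash
python3 snap.py 8 side;python3 zoom.py side 8 220 150 310 255
```

```text
12.9 [0.48774898 0.05649282 0.04568835] [-3.14135068e+00 -2.27391444e-04  2.82340148e+00] [ 0.61439929  0.07679914 -0.24123137] 0.02404757119255071
5.523809523809524
```

View pics/side8z.png

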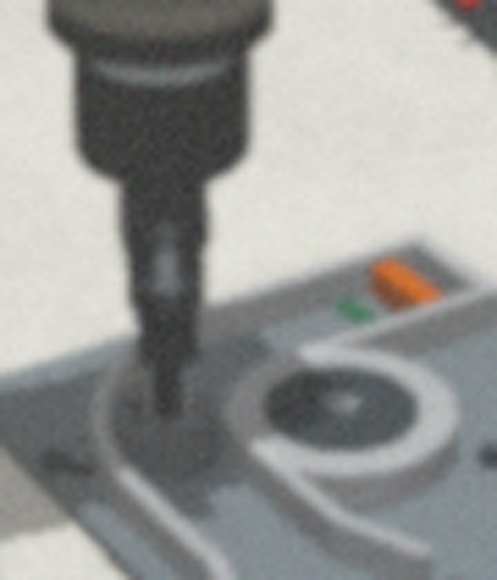

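Request:
{"name": "play_rows", "arguments": {"steps": [[0,0,0.087,-0.0003,0.007,0,28],[0,0,0.175,-0.0012,0.0139,0,28],[0,0,0.262,-0.0027,0.0207,0,28],[0,0,0.262,-0.0027,0.0207,0,28],[0,0,0.349,-0.0048,0.0274,0,28],[0,0,0.436,-0.0075,0.0338,0,28],[0,0,0.524,-0.0107,0.04,0,28],[0,0,0.524,-0.0107,0.04,0,28]]}}

```text
clock: 13.7
tool_pos: [0.5107, 0.0907, 0.0457]
tcp_rot: [-3.141, 0.0, 2.299]
ft_force: [0.4, 0.3, -0.3]
finger_gap: 0.0238
```

```bash
python3 snap.py 9 side top;python3 zoom.py side 9 210 150 330 255
```

```text
13.8 [0.51025031 0.0902384  0.04568548] [-3.14108316e+00 -1.04218370e-04  2.30171339e+00] [-0.71076568  0.20367387 -0.3767765 ] 0.023580854721385106
5.523809523809524
```

View pics/side9z.png

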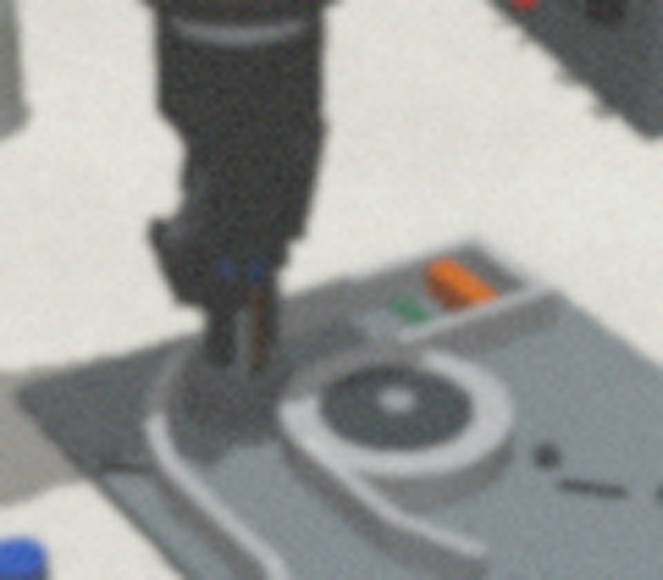

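View pics/top9c.png

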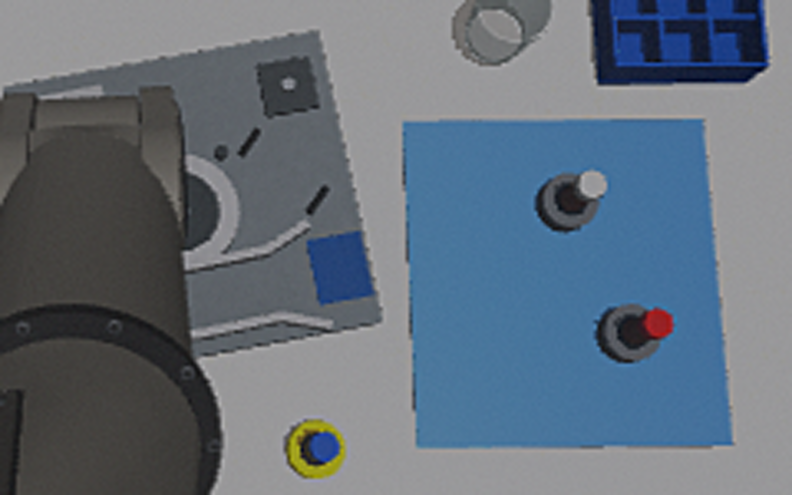

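Request:
{"name": "play_rows", "arguments": {"steps": [[0,0,0.087,-0.0003,0.007,0,28],[0,0,0.175,-0.0012,0.0139,0,28],[0,0,0.262,-0.0027,0.0207,0,28],[0,0,0.349,-0.0048,0.0274,0,28],[0,0,0.436,-0.0075,0.0338,0,28],[0,0,0.524,-0.0107,0.04,0,28],[0,0,0.524,-0.0107,0.04,0,28]]}}

```text
clock: 14.5
tool_pos: [0.5478, 0.1089, 0.0456]
tcp_rot: [-3.141, 0.0, 1.774]
ft_force: [-0.1, 0.7, -0.3]
finger_gap: 0.0243
```

```bash
python3 snap.py 10 side;python3 zoom.py side 10 210 150 330 255
```

```text
14.55 [0.54738893 0.10880589 0.04562708] [-3.14116225e+00  3.03404514e-04  1.77706737e+00] [-0.41105048  0.38437998 -0.40231384] 0.024033036300577907
5.523809523809524
```

View pics/side10z.png

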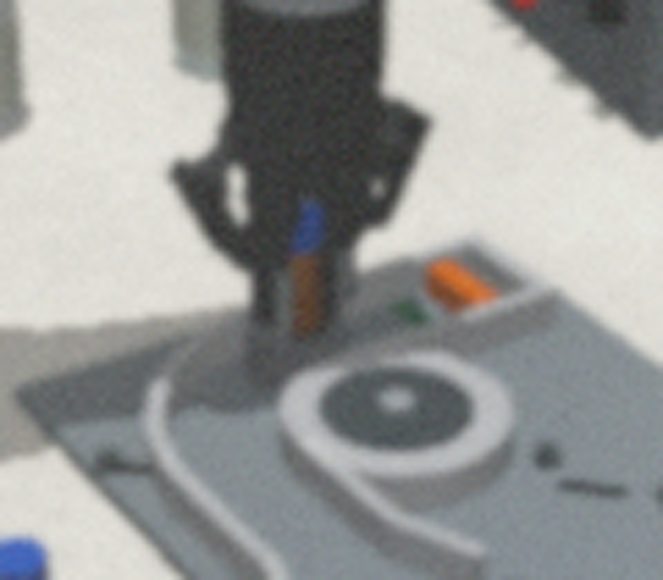

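Request:
{"name": "play_rows", "arguments": {"steps": [[0,0,0,0,0.006,0,28],[0,0,0,0,0.012,0,28],[0,0,0,0,0.018,0,28],[0,0,0,0,0.024,0,28],[0,0,0,0,0.03,0,28],[0,0,0,0,0.036,0,28],[0,0,0,0,0.042,0,28],[0,0,0,0,0.048,0,28]]}}

```text
clock: 15.35
tool_pos: [0.5952, 0.119, 0.0458]
tcp_rot: [-3.141, 0.0, 1.773]
ft_force: [-1.4, -1.7, 0.5]
finger_gap: 0.0239
```

Request:
{"name": "play_rows", "arguments": {"steps": [[0,0,0,0,0.002,0,28],[0,0,0,0,0.004,0,28],[0,0,0,0,0.004,0,28]]}}

```text
clock: 15.65
tool_pos: [0.5988, 0.1198, 0.0458]
tcp_rot: [3.141, -0.0, 1.773]
ft_force: [-1.2, -0.3, -0.7]
finger_gap: 0.0241
```

```bash
python3 snap.py 11 side;python3 zoom.py side 11 210 150 330 255
```

```text
15.7 [0.59864573 0.11976239 0.04578538] [ 3.14149638e+00 -3.25107629e-05  1.77281661e+00] [-0.22137467 -0.17615501 -0.34404722] 0.024341210354178765
5.523809523809524
```

View pics/side11z.png

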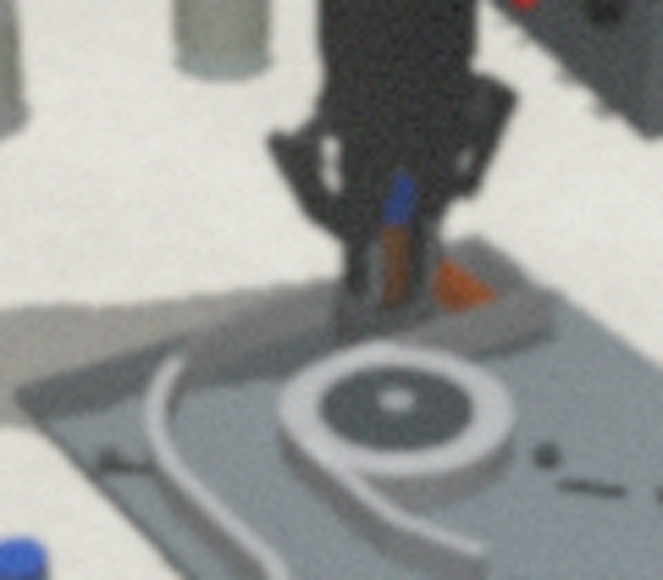

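Request:
{"name": "play_rows", "arguments": {"steps": [[0,0,0,0,0.0015,0,28],[0,0,0,0,0.003,0,28],[0,0,0,0,0.0045,0,28],[0,0,0,0,0.006,0,28],[0,0,0,0,0.0075,0,28],[0,0,0,0,0.009,0,28],[0,0,0,0,0.0095,0,28],[0,0,0,0,0.01,0,28]]}}

```text
clock: 16.5
tool_pos: [0.6084, 0.1216, 0.0458]
tcp_rot: [-3.141, 0.0, 1.773]
ft_force: [-1.8, -0.1, 1.8]
finger_gap: 0.0233
```

Request:
{"name": "play_rows", "arguments": {"steps": [[0,0,0,0,0.001,0,28],[0,0,0,0,0.002,0,28]]}}

```text
clock: 16.7
tool_pos: [0.6104, 0.1221, 0.0458]
tcp_rot: [-3.142, 0.0, 1.773]
ft_force: [-0.9, -0.4, 0.5]
finger_gap: 0.0238
```

Request:
{"name": "play_rows", "arguments": {"steps": [[0,0,0,0,0.001,0,28],[0,0,0,0,0.002,0,28]]}}

```text
clock: 16.9
tool_pos: [0.6124, 0.1225, 0.0458]
tcp_rot: [-3.142, 0.0, 1.773]
ft_force: [-1.4, 0.4, 0.7]
finger_gap: 0.024
```

Request:
{"name": "play_rows", "arguments": {"steps": [[0,0,0,0,0.001,0,28],[0,0,0,0,0.002,0,28]]}}

```text
clock: 17.1
tool_pos: [0.6138, 0.1227, 0.0458]
tcp_rot: [-3.14, -0.0, 1.773]
ft_force: [-8.6, -1.8, 8.4]
finger_gap: 0.0234
```

Request:
{"name": "play_rows", "arguments": {"steps": [[0,0,0,0,0,0,28]]}}

```text
clock: 17.2
tool_pos: [0.6136, 0.1227, 0.0457]
tcp_rot: [-3.14, -0.0, 1.773]
ft_force: [-7.0, -1.9, 5.4]
finger_gap: 0.0241
```

```bash
python3 snap.py 12 side;python3 zoom.py side 12 240 150 330 235
```

```text
17.25 [0.61362165 0.12268318 0.04573227] [-3.14005351e+00 -1.38822455e-04  1.77266620e+00] [-5.81606604 -1.35959076  4.82400542] 0.024128634047521923
6.823529411764706
```

View pics/side12z.png

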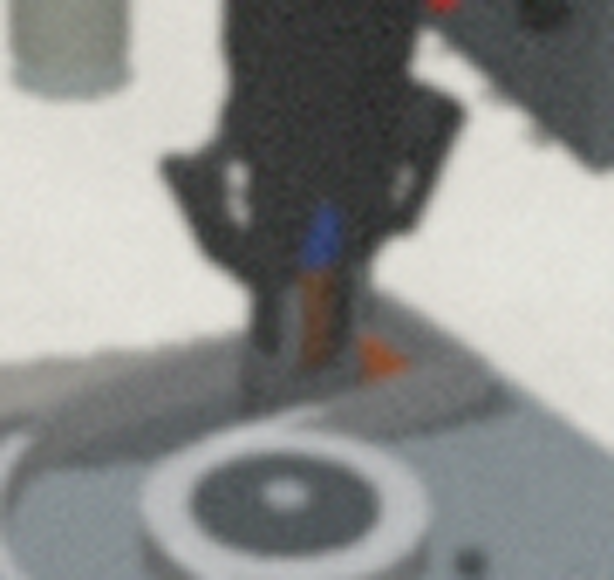

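Request:
{"name": "play_rows", "arguments": {"steps": [[0,0,0,0,-0.001,0,28],[0,0,0,0,-0.0015,0,28],[0,0,0,0,-0.0015,-0.002,28],[0,0,0,0,-0.0015,-0.003,28],[0,0,0,0,-0.0015,-0.003,20],[0,0,0,0,-0.0015,-0.003,10],[0,0,0,0,-0.0015,-0.003,10],[0,0,0,0,-0.0015,-0.003,10]], "force": 20}}

```text
clock: 18.05
tool_pos: [0.6129, 0.1225, 0.0491]
tcp_rot: [3.141, -0.0, 1.773]
ft_force: [-2.5, -0.4, 6.1]
finger_gap: 0.0216
```

Request:
{"name": "play_rows", "arguments": {"steps": [[0,0,0,0,0,-0.0003,10],[0,0,0,0,0.0005,-0.0003,10],[0,0,0,0,0.001,-0.0003,10]]}}

```text
clock: 18.35
tool_pos: [0.6131, 0.1226, 0.0491]
tcp_rot: [-3.14, -0.0, 1.773]
ft_force: [-8.7, -1.8, 10.7]
finger_gap: 0.0212
```

Request:
{"name": "play_rows", "arguments": {"steps": [[0,0,0,0,0.0005,0,10],[0,0,0,0,0.001,0,10]]}}

```text
clock: 18.55
tool_pos: [0.6133, 0.1226, 0.0492]
tcp_rot: [-3.138, -0.001, 1.773]
ft_force: [-14.8, -3.4, 17.2]
finger_gap: 0.0219
```

Request:
{"name": "play_rows", "arguments": {"steps": [[0,0,0,0,-0.0015,0,10],[0,0,0,0,-0.0015,0,10]]}}

```text
clock: 18.75
tool_pos: [0.613, 0.1226, 0.0491]
tcp_rot: [-3.141, -0.0, 1.773]
ft_force: [-5.1, -1.4, 6.2]
finger_gap: 0.0215
```

```bash
python3 snap.py 13 side;python3 zoom.py side 13 240 150 330 235; python3 - <<'E'
from cell import arm
s=arm.get_state()
print(s["wrist_torque"],s["joint_pos"])
E
```

```text
18.8 [0.61298737 0.12258464 0.04914786] [-3.14089614e+00 -1.06622732e-04  1.77264930e+00] [-5.26819412 -1.17444305  6.10475984] 0.021806999052144754
6.823529411764706
[-0.20491306  1.15194262 -0.0135397 ] [-0.65518741  0.61892322  0.47809982  1.87995162 -0.40692535  0.74065266
  0.25420314]
```

View pics/side13z.png

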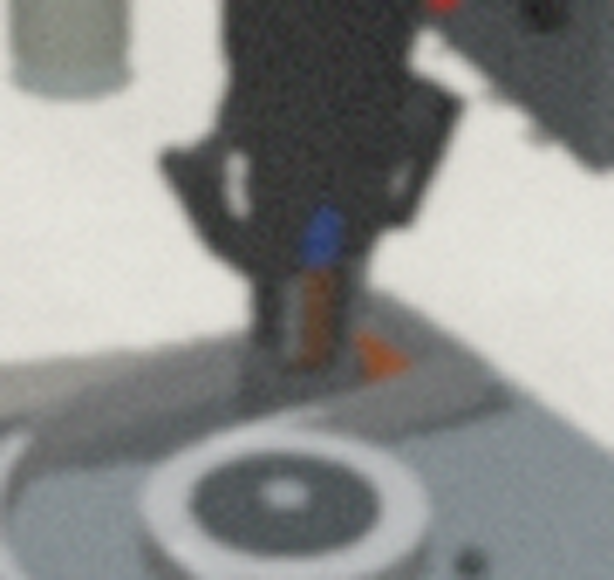

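Request:
{"name": "play_rows", "arguments": {"steps": [[0,0,0,0,-0.0005,-0.0005,10],[0,0,0,0,-0.001,-0.001,10],[0,0,0,0,-0.001,-0.0015,10],[0,0,0,0,-0.001,-0.0015,10]]}}

```text
clock: 19.2
tool_pos: [0.6124, 0.1225, 0.0506]
tcp_rot: [3.141, 0.0, 1.773]
ft_force: [0.4, -0.3, -1.6]
finger_gap: 0.0215
```

Request:
{"name": "play_rows", "arguments": {"steps": [[0,0,0,0,0.0005,0,10],[0,0,0,0,0.001,0,10],[0,0,0,0,0.001,0,10]]}}

```text
clock: 19.5
tool_pos: [0.613, 0.1226, 0.0505]
tcp_rot: [-3.141, -0.0, 1.773]
ft_force: [-2.8, -0.5, -1.1]
finger_gap: 0.0215
```

Request:
{"name": "play_rows", "arguments": {"steps": [[0,0,0,0,0.0005,0,10],[0,0,0,0,0.001,0,10],[0,0,0,0,0.001,0,10]]}}

```text
clock: 19.8
tool_pos: [0.6142, 0.1228, 0.0505]
tcp_rot: [-3.141, 0.0, 1.773]
ft_force: [-3.0, -0.5, -1.3]
finger_gap: 0.0215
```

Request:
{"name": "play_rows", "arguments": {"steps": [[0,0,0,0,0.0005,0,10],[0,0,0,0,0.001,0,10],[0,0,0,0,0.0015,0,10],[0,0,0,0,0.002,0,10]]}}

```text
clock: 20.2
tool_pos: [0.6162, 0.1233, 0.0506]
tcp_rot: [-3.141, 0.0, 1.773]
ft_force: [-2.6, -0.9, -2.3]
finger_gap: 0.0216
```

Request:
{"name": "play_rows", "arguments": {"steps": [[0,0,0,0,0.0005,0,10],[0,0,0,0,0.001,0,10],[0,0,0,0,0.0015,0,10]]}}

```text
clock: 20.5
tool_pos: [0.6177, 0.1235, 0.0506]
tcp_rot: [-3.141, 0.0, 1.773]
ft_force: [-2.6, -0.5, -1.1]
finger_gap: 0.0214
```

Request:
{"name": "play_rows", "arguments": {"steps": [[0,0,0,0,0.0005,0,10],[0,0,0,0,0.001,0,10]]}}

```text
clock: 20.7
tool_pos: [0.6187, 0.1238, 0.0506]
tcp_rot: [-3.141, 0.0, 1.773]
ft_force: [-2.1, -1.1, -1.3]
finger_gap: 0.0212
```

Request:
{"name": "play_rows", "arguments": {"steps": [[0,0,0,0,0.0005,0,10],[0,0,0,0,0.001,0,10]]}}

```text
clock: 20.9
tool_pos: [0.6197, 0.1239, 0.0506]
tcp_rot: [-3.142, 0.0, 1.773]
ft_force: [-3.0, -1.5, -2.0]
finger_gap: 0.0211
```

Request:
{"name": "play_rows", "arguments": {"steps": [[0,0,0,0,0.0005,0,10],[0,0,0,0,0.0005,0,10]]}}

```text
clock: 21.1
tool_pos: [0.6202, 0.1241, 0.0506]
tcp_rot: [3.142, 0.0, 1.773]
ft_force: [-2.7, -1.4, -3.5]
finger_gap: 0.0215
```

Request:
{"name": "play_rows", "arguments": {"steps": [[0,0,0,0,0.0005,0,10],[0,0,0,0,0.0005,0,10]]}}

```text
clock: 21.3
tool_pos: [0.6207, 0.1241, 0.0506]
tcp_rot: [-3.142, 0.0, 1.773]
ft_force: [-2.8, -1.0, -3.2]
finger_gap: 0.0214
```

Request:
{"name": "play_rows", "arguments": {"steps": [[0,0,0,0,0.0005,0,10],[0,0,0,0,0.0005,0,10]]}}

```text
clock: 21.5
tool_pos: [0.6212, 0.1243, 0.0506]
tcp_rot: [-3.142, 0.0, 1.773]
ft_force: [-2.8, -1.6, -3.2]
finger_gap: 0.0212
```

Request:
{"name": "play_rows", "arguments": {"steps": [[0,0,0,0,0.0005,0,10],[0,0,0,0,0.0005,0,10]]}}

```text
clock: 21.7
tool_pos: [0.6217, 0.1244, 0.0506]
tcp_rot: [3.142, 0.0, 1.773]
ft_force: [-2.1, -1.8, -2.7]
finger_gap: 0.0215
```

Request:
{"name": "play_rows", "arguments": {"steps": [[0,0,0,0,0.0005,0,10],[0,0,0,0,0.0005,0,10]]}}

```text
clock: 21.9
tool_pos: [0.6222, 0.1245, 0.0506]
tcp_rot: [3.142, 0.0, 1.773]
ft_force: [-3.9, -0.9, -1.6]
finger_gap: 0.0214
```

Request:
{"name": "play_rows", "arguments": {"steps": [[0,0,0,0,0.0004,0,10],[0,0,0,0,0.0004,0,10]]}}

```text
clock: 22.1
tool_pos: [0.6226, 0.1246, 0.0506]
tcp_rot: [3.142, 0.0, 1.773]
ft_force: [-3.6, -1.4, -2.2]
finger_gap: 0.0211
```

```bash
python3 snap.py 14 side top;python3 zoom.py side 14 250 150 330 225
```

```text
22.2 [0.62254697 0.124533   0.05062469] [3.14156429e+00 3.87791571e-05 1.77272292e+00] [-2.70128983e+00 -2.15541630e-03 -2.30040909e+00] 0.02132577017562171
7.733333333333333
```

View pics/side14z.png

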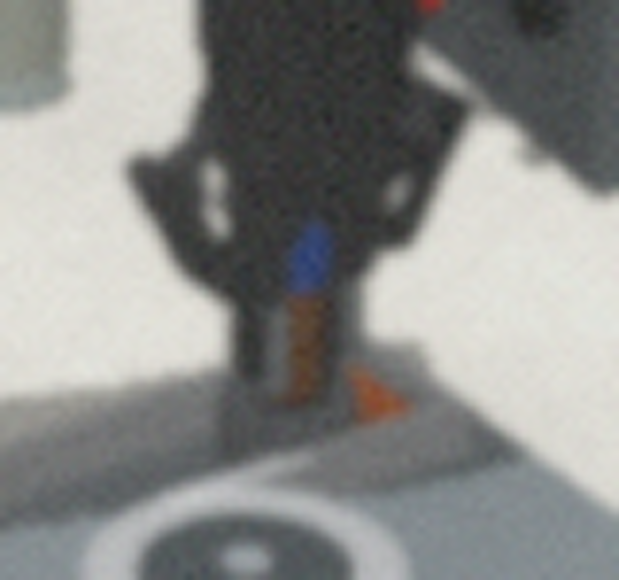

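Request:
{"name": "play_rows", "arguments": {"steps": [[0,0,0,0,0.0003,0,10],[0,0,0,0,0.0003,0,10]]}}

```text
clock: 22.4
tool_pos: [0.6227, 0.1246, 0.0506]
tcp_rot: [-3.141, 0.0, 1.773]
ft_force: [-3.2, -1.8, -2.3]
finger_gap: 0.0213
```

Request:
{"name": "play_rows", "arguments": {"steps": [[0,0,0,0,0.0003,0,10],[0,0,0,0,0.0003,0,10]]}}

```text
clock: 22.6
tool_pos: [0.6229, 0.1246, 0.0505]
tcp_rot: [-3.141, 0.0, 1.773]
ft_force: [-4.7, -1.6, -2.0]
finger_gap: 0.0212
```

Request:
{"name": "play_rows", "arguments": {"steps": [[0,0,0,0,0.0003,0,10],[0,0,0,0,0.0003,0,10]]}}

```text
clock: 22.8
tool_pos: [0.623, 0.1246, 0.0505]
tcp_rot: [-3.141, -0.0, 1.773]
ft_force: [-6.9, -2.0, -0.8]
finger_gap: 0.0218
```

Request:
{"name": "play_rows", "arguments": {"steps": [[0,0,0,0,-0.0008,0,10],[0,0,0,0,-0.0008,0.0007,10],[0,0,0,0,-0.0008,0.0013,10],[0,0,0,0,-0.0008,0.0013,10]]}}

```text
clock: 23.2
tool_pos: [0.6228, 0.1247, 0.0493]
tcp_rot: [3.141, -0.0, 1.773]
ft_force: [-3.7, -0.9, 0.3]
finger_gap: 0.0218
```

Request:
{"name": "play_rows", "arguments": {"steps": [[0,0,0,0,0,0,26],[0,0,0,0,0,0,30],[0,0,0,0,0,0,45],[0,0,0,0,0,0,60],[0,0,0,0,0,0,60],[0,0,0,0,0,0,60]]}}

```text
clock: 23.8
tool_pos: [0.6227, 0.1246, 0.0494]
tcp_rot: [3.141, 0.0, 1.773]
ft_force: [-0.7, -1.1, -0.7]
finger_gap: 0.0511
```

```bash
python3 snap.py 15 side;python3 zoom.py side 15 250 150 330 225
```

```text
23.85 [0.62268667 0.12460259 0.04934696] [3.14145745e+00 5.28239207e-05 1.77279643e+00] [-0.85535478  0.56008144 -0.365382  ] 0.0515631862118852
7.733333333333333
```

View pics/side15z.png

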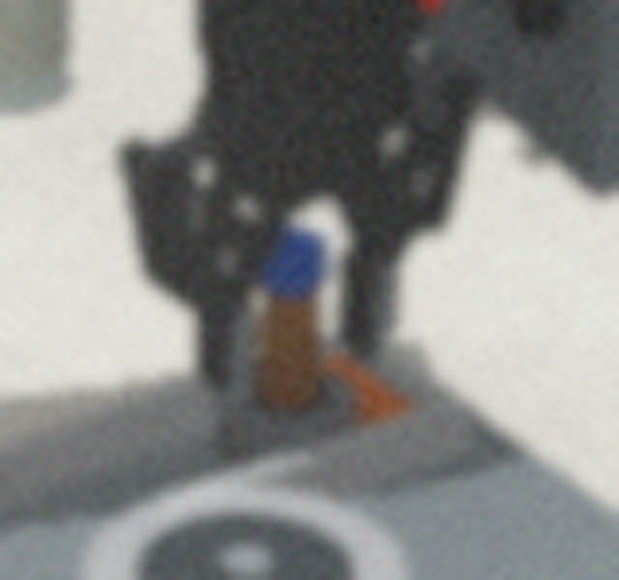

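Standing upright and free. Open fully, then rise straight up and move back clear.

Request:
{"name": "play_rows", "arguments": {"steps": [[0,0,0,0,0,-0.01,65],[0,0,0,0,0,-0.03,70],[0,0,0,0,0,-0.055,75],[0,0,0,0,0,-0.085,80],[0,0,0,0,0,-0.12,80],[0,0,0,0,0,-0.15,80],[0,0,0,0.03,0,-0.18,80],[0,0,0,0.06,0,-0.2,80]]}}

```text
clock: 24.65
tool_pos: [0.6111, 0.183, 0.2525]
tcp_rot: [3.139, -0.001, 1.77]
ft_force: [0.4, 0.4, 0.1]
finger_gap: 0.068
```

Request:
{"name": "play_rows", "arguments": {"steps": [[0,0,0,0.04,0,0,80],[0,0,0,0.08,0,0,80],[0,0,0,0.12,0,0,80],[0,0,0,0.16,0,0,80],[0,0,0,0.2,0,0,80],[0,0,0,0.24,0,0,80],[0,0,0,0.26,0,0,80],[0,0,0,0.26,0,0,80]]}}

```text
clock: 25.45
tool_pos: [0.5567, 0.4416, 0.2492]
tcp_rot: [-3.141, -0.001, 1.777]
ft_force: [-1.6, -0.2, 0.0]
finger_gap: 0.0681
```

```bash
python3 snap.py 16 side top;python3 zoom.py side 16 240 160 330 235; python3 zoom.py top 16 225 150 355 270
```

```text
25.55 [0.55861739 0.43747556 0.24962293] [3.14139329e+00 6.69700250e-04 1.77262375e+00] [ 0.92600276 -0.27294173 -0.50369148] 0.06834691402777789
7.733333333333333
4.833333333333333
```

View pics/side16z.png

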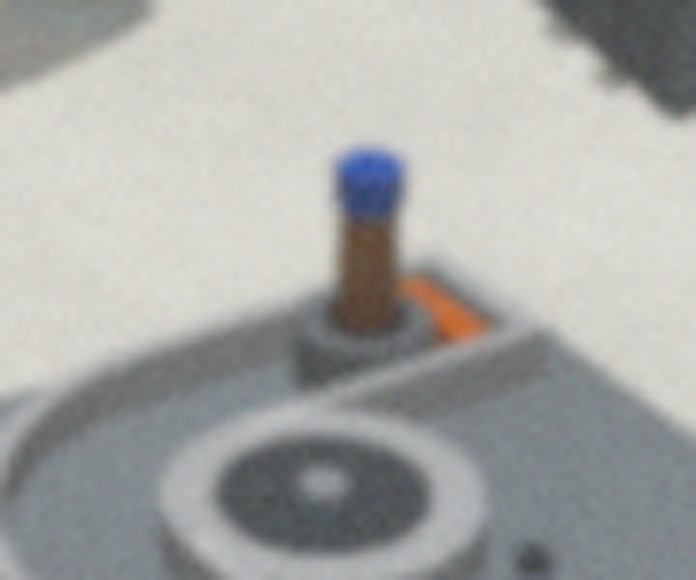

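View pics/top16z.png

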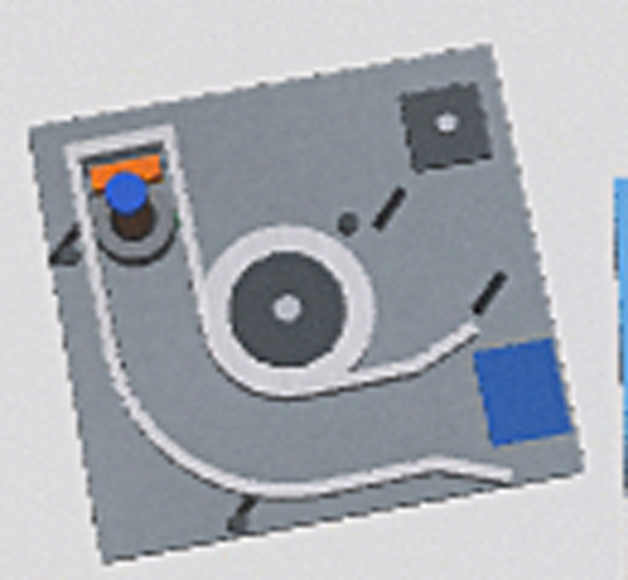

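```bash
python3 - <<'E'
from h import *; from ov import T
p=np.array([.5695,.0283,.203]);c,s=np.cos(p[2]),np.sin(p[2])
for t in("0","16"):
    im=np.load(f"pics/top{t}.npz")["im"].astype(float)
    g=im[...,0]-im[...,2]
    e=np.arange(.07,.125,.0005); prof=[]
    for y in np.arange(.070,.101,.002):
        uv=proj("top",T(p,np.c_[e,np.full(len(e),y)],.029)); prof.append(map_coordinates(g,[uv[:,1],uv[:,0]],order=1))
    pr=np.median(prof,0); m=pr.max()/2; k=np.where(pr>m)[0]; print(t,"orange x from %.4f to %.4f"%(e[k[0]],e[k[-1]]),pr.max().round(0))
    if t=="16":
        b=(im[...,2]-im[...,0]>60); n,l,st,ct=cv2.connectedComponentsWithStats(b.astype(np.uint8))
        for i in range(1,n):
            if 230<ct[i][0]<270 and 170<ct[i][1]<210:
                w=ray("top",[ct[i]],.094)[0]; print("cap",w,st[i])
                d=w[:2]-[.576,.022]; a=.18; print("deck frame",d[0]*np.cos(a)+d[1]*np.sin(a),-d[0]*np.sin(a)+d[1]*np.cos(a))
im0=np.load("pics/top0.npz")["im"].astype(int); im1=np.load("pics/top16.npz")["im"].astype(int)
E
```

```text
0 orange x from 0.0840 to 0.0975 119.0
16 orange x from 0.1000 to 0.1080 130.0
cap [0.61975218 0.12684668 0.094     ] [247 186   8   8  52]
deck frame 0.06181596378732333 0.0953198088508304
```

View pics/top16.png

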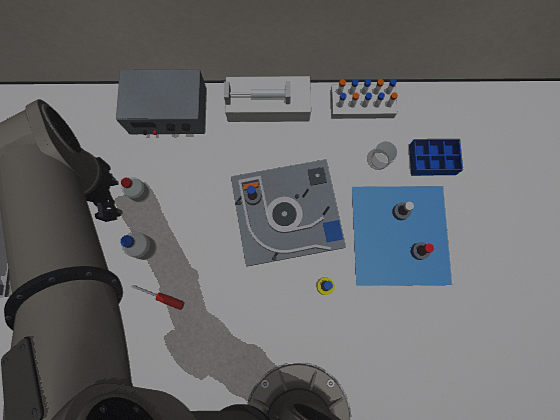

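```bash
python3 - <<'E'
from cell import arm
s=arm.get_state(); print(s["clock"],s["ft_force"],abs(s["qvel"]).max())
print(arm.finish_job())
E
```

```text
25.55 [ 0.92600276 -0.27294173 -0.50369148] 0.020092375319816478
the job is handed in; nothing more can be done
None
```

The blue-capped carrier is standing released in the dock with the orange shuttle pushed home, and I handed the job in at about 25.6 s of the 72 s allowed. No verdict is reported, so what follows is from my own checks.

**What I did:** I located the guide in the pictures about 8 mm off along the diagonal and turned about 0.02 rad. I gripped the carrier by the vial and set it on the blue patch. Then I slid it with the fingers only loosely round the vial, so the rails could centre it through the straight and the bend. For the last 9 mm or so I gripped it, held it about 1.5 mm off the deck and pushed the shuttle until the force rose at the hard stop.

**Last checks:**
- **Shuttle:** its back edge moved about 10.5 mm, from 97.5 to 108 mm in the rail frame, against about 109 mm expected at home. I estimate 11 to 11.5 mm of the 12 mm travel.
- **Carrier position:** it stands upright and free, 10 mm from the nominal home by arm position and 13 mm by the top camera, against the 20 mm limit. The two estimates differ by about 3 mm.
- **Bystanders:** by eye they are where they started, and the arm is clear of everything.

**What went wrong or disagreed:**
- **First shuttle attempt:** it jammed because the carrier was pressing into the deck. The wrist briefly read about 15 N sideways and 17 N vertically. Part of the sideways force must have been deck friction, so the force on the guide itself was probably below 15 N, but I cannot confirm that. I backed off, raised the carrier slightly, and it then slid at about 3 N.
- **Setting down:** I also pressed the carrier onto the deck with about 24 N at the mouth before lifting off.
- **Cameras:** the two disagreed by about 2–3 mm. The closing jaws agreed with the top camera, so I used that one.

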